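Put the spare eyepiece away in the accessory cabinet

TASK

Put the spare microscope eyepiece away: lay it on its side in the white cradle of the pulled-out tray, with its wide eye end towards the tray's front and its narrow barrel towards the cabinet, setting it down rather than dropping it. Then push the tray fully home. Leave the brown oil bottle, the stack of slides and the pen where they are.

Things in the scene. Friction and masses are not known exactly. Their poses are not given: they have to be found in the camera images.
- eyepiece: Spare eyepiece, black, 61 mm long, standing upright on the desk, wide end up; 50 to 90 g. Origin: centre of its narrow end; z axis along it towards the wide eye end. Barrel 29 mm in diameter from 0 to 27 mm, eye end 44 mm in diameter from 27 to 61 mm. No other thing of its kind is about.
- cradle (a point): On the axis of the white cradle in the tray, where the centre of the eyepiece's narrow end belongs: 46 mm over the desk, 32 mm over the tray's floor. x runs level into the cabinet, y to the left, z up. Half-round saddles, rims below the axis: wide one 37 mm across at x -55 to -33 mm, narrow one at x -20 to -8 mm; end stop at x +8 mm, 29 mm high. Laid right, the eyepiece's z axis points along -x.
- cabinet: Grey bench cabinet with white fronts, 190 wide, 152 deep, 158 mm high, fixed, its face and tray towards the left. Origin: on the desk below the middle of its face; x points into it. The tray runs out below, under an overhang 73.5 mm over the desk; above are two drawers that do not open, with bar handles 15 mm proud of the face, the lower 98 mm over the desk.
- tray_front (a point): Middle of the upper inner edge of the pulled-out tray's front (8 mm thick, top 46 mm over the desk); axes as the cradle's. With the tray out, the cabinet's face is 100 to 112 mm beyond. The cradle has 50 mm free on each side of its axis, then a wall 18 mm high on the right and a 14 mm divider on the left, behind which lies a blue slide box, 22 mm high.
- pull (a point): Middle of the steel bar handle on the tray's front: 8 mm thick, 80 mm long, level, 18 mm before the front's outer face, 28 mm over the desk. Axes as the cradle's: +x is the way to push the tray home. With the tray home its front is flush with the cabinet's face.
- tray (a joint): How far the tray is out: 0 is fully home, 0.12 m its stop. It starts at 0.108 to 0.12 m, runs on stiff runners, stays where it is left; 2 to 4 N move it.
- oil_bottle: Bystander: brown oil bottle with a white cap, 41 mm in diameter, 82 mm high, upright, its centre at least 100 mm from the eyepiece's. Origin: centre of its foot.
- slides: Bystander: banded stack of glass slides, 29 x 78 x 21 mm, lying at the back of the desk. Origin: centre of its underside, y along its length.
- pen: Bystander: dark marker pen, 130 mm long, 16 mm thick, lying near the front edge of the desk. Origin: centre of its underside, y along its length.
Not all that is in view belongs to the job. What is shaped like the eyepiece but green or turquoise is not meant.

How it is judged:
By the outcome, as a careful person would: the job done as asked, in the order asked, and still so for the second after the job is handed in, with the robot touching nothing.
It also fails if it takes over 48 s, if anything falls off the work surface, if the arm or the gripper's body presses on something with over 40 N, if the wrist force passes 120 N, or if a joint passes its speed limit or range.

ROBOT

A 6-joint arm with a two-finger parallel gripper is mounted at the origin on a cart in front of the work surface, level with it; the furniture and walls round the work are solid. World frame = base frame: x ahead of the robot, y to its left, z up, the work surface at z = 0. Lengths are in m, angles in rad, forces in N, time in s.
With the tool pointing down it reaches from about 0.375 to 0.9 m from the base axis. Payload 3.1 kg.
Tool frame: the origin (TCP) lies between the finger pads; the fingertips stand 25 mm ahead of it and the grasp point (between the pads) lies 6 mm ahead of it; y points along the fingers, x is the direction in which the jaws open and shut, and the axes are right-handed (so a half turn about y gives the same grasp; the last joint's range is limited). The gripper opens to 87 mm and grips with 3 to 60 N. Pads are 19 mm wide; open, the fingers measure 117 mm over their backs; the gripper's body (75 mm by 190 mm) begins 51 mm behind the grasp point.
Start: joints at [-0.178, 0.527, 1.433, -0, 1.181, -0.178], TCP at [0.625, 0, 0.248] pointing down, gripper open.
Joint ranges: [-3.08, 3.08], [-0.75, 2.2], [0.22, 2.44], [-1.43, 4.57], [0, 2.65], [-2.85, 2.85]. Speed limits (rad/s): [2.79, 2.79, 3.14, 3.14, 3.14, 3.14].

INTERFACE

Orientations are given as a unit quaternion [x, y, z, w].
In Python, from rig import robot gives the robot as it stands.
- The arm moves only by the tool carry_out, never from a script. Its argument "moves" is a list of rows, each a list of 7 numbers: the opening, from 0 (shut) to 1 (fully open), then the shift along the tool's x, y, z in cm, then the turn, a rotation vector about the tool's x, y, z in rad. In form: [[grip, x, y, z, rx, ry, rz], ...]. A call has 1 to 20 rows; each row is the pose to reach, as a shift and turn from the pose commanded when the call began, along the tool's axes at that moment; what a row does not reach only later rows make up. A row lasts 1/10 s, in which the tool goes at most 50 mm and 8.59 degrees, less where a joint would pass 70% of its speed; a pose out of reach is approached as far as the arm can. A call with a gripper value outside its range is refused whole. The fingers move at their own pace and stop on an object; "force" is the grip in N (left out, the last holds). Time passes only in rows, so rows that repeat a pose let the fingers close. It gives the time, the measured TCP pose, the force and the opening at its end, in the units of the state.
- robot.get_obs(): the state, without advancing time (a new reading comes with each control period).
- robot.camera(name): name is "scene" or "side" or "wrist"; returns the picture (480x640x3 uint8, red, green, blue); there is no depth.
- robot.camera_params(name): a dict with "fx", "fy", "cx", "cy" (pixels), "k1" (the pictures are not rectified: a ray, as slopes to the right and down, at radius r is drawn at 1 + k1 r^2 times it, then the intrinsics apply), "extrinsics" (4x4, takes a point from camera to world coordinates); the wrist camera has in their place "mount" (4x4, takes a point from camera to tool coordinates, whose origin is the TCP and whose axes are the tool frame's). Camera axes: x right, y down, z forward; pixel columns grow to the right and rows downward; lengths in m; the calibration is good to about 2 mm. A picture is of the moment at which its call begins: read the wrist's pose just before it. camera_params takes no time and is no camera call.
- robot.hand_in(): hands the job in, once; it reports no verdict.
The state is a dict: "time": time; "q": joint angles; "joint_velocities": joint speeds; "joint_torque": joint torques, N m; "position": TCP position; "tool_rot": TCP orientation; "ft_force": force on the tool from outside, world axes, zero at the start; "moment": the same for the moment, N m; "grip_width": finger opening in m.
Only numpy, scipy, OpenCV 4.12 (cv2) and the standard library are available. Lean on these libraries where they do the work, as an engineer would, in place of code of your own. Each camera call takes 0.05 s, during which the arm holds its last target.

## Working session

There is one attempt and no reset: what is moved stays moved. The work goes in short steps, Python scripts to look and compute and a tool call to move; the robot and the scene stay as the last step left them, time stands still between calls to the robot, and variables do not carry over. Pictures are saved under pics/ and viewed, and the job is handed in when it is done.

Besides the shell and the picture viewer there is one more tool, called after "Call:" by a JSON object that holds its "name" and its "arguments". carry_out: Moves the arm, as the interface text tells. Its arguments: {"type":"object","properties":{"moves":{"type":"array"},"force":{"type":"number"}},"required":["moves"]}

```bash
ls; mkdir -p pics
python3 - <<'E'
from rig import robot
import cv2,numpy as np
np.set_printoptions(precision=4,suppress=True)
o=robot.get_obs();print(o)
for n in ["scene","side","wrist"]:
    im=robot.camera(n);cv2.imwrite(f"pics/{n}0.png",im[:,:,::-1]);print(n,robot.camera_params(n))
E
```

```text
pics
{'time': 0.0, 'q': array([-0.1785,  0.5285,  1.4339, -0.    ,  1.1814, -0.1785]), 'joint_velocities': array([-0.0007, -0.0011,  0.0008, -0.0012,  0.0023,  0.0008]), 'joint_torque': array([ -0.0005, -44.0045, -17.6594,   0.0633,   0.0583,  -0.0002]), 'position': array([0.6243, 0.0002, 0.2466]), 'tool_rot': array([-0.707 ,  0.0007,  0.0007,  0.7072]), 'ft_force': array([-0.7389,  0.29  ,  0.3451]), 'moment': array([0.0228, 0.0239, 0.0057]), 'grip_width': 0.08706714162174689}
scene {'fx': 534.624692281093, 'fy': 534.624692281093, 'cx': 322.5934628027615, 'cy': 233.7690580962776, 'k1': 0.02235532919825957, 'extrinsics': array([[ 0.4893,  0.7577, -0.4318,  0.9721],
       [ 0.872 , -0.4316,  0.2308, -0.0662],
       [-0.0115, -0.4895, -0.8719,  0.9501],
       [ 0.    ,  0.    ,  0.    ,  1.    ]])}
side {'fx': 512.2256039917665, 'fy': 512.2256039917665, 'cx': 319.3537935098352, 'cy': 234.8191167107758, 'k1': 0.02900987883721242, 'extrinsics': array([[-0.8654, -0.2251,  0.4476,  0.1558],
       [-0.5009,  0.4102, -0.7621,  0.8492],
       [-0.012 , -0.8838, -0.4677,  0.4536],
       [ 0.    ,  0.    ,  0.    ,  1.    ]])}
wrist {'fx': 385.57074505468455, 'fy': 385.57074505468455, 'cx': 318.5745546549543, 'cy': 249.0815516740411, 'k1': -0.08055738530661169, 'mount': array([[ 1.    ,  0.0007,  0.0001,  0.0004],
       [ 0.0001, -0.2464,  0.9692, -0.1365],
       [ 0.0007, -0.9692, -0.2464,  0.0671],
       [ 0.    ,  0.    ,  0.    ,  1.    ]])}
```

View pics/scene0.png

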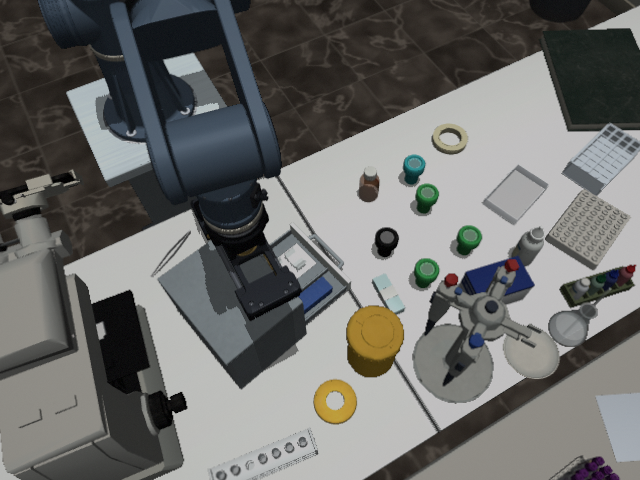

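View pics/side0.png

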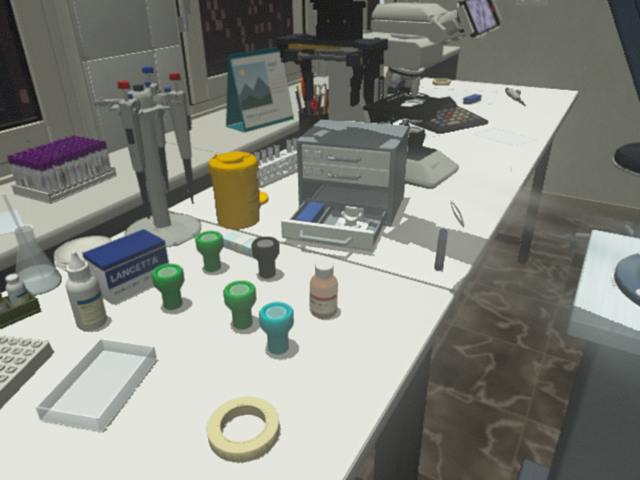

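View pics/wrist0.png

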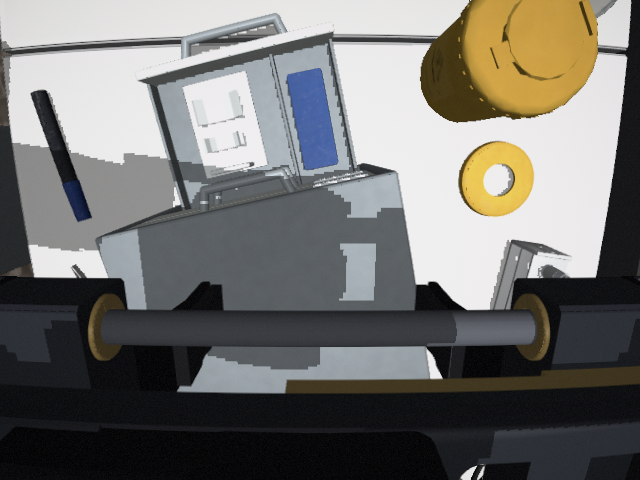

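```bash
cat > h.py <<'E'
from rig import robot
import cv2,numpy as np
from scipy.spatial.transform import Rotation as R
np.set_printoptions(precision=4,suppress=True)
def cam(n,obs=None):
    p=robot.camera_params(n)
    if n=="wrist":
        T=np.eye(4);T[:3,:3]=R.from_quat(obs["tool_rot"]).as_matrix();T[:3,3]=obs["position"];E=T@p["mount"]
    else:E=p["extrinsics"]
    return p,E
def ray(c,uv):
    p,E=c
    d=np.array([(uv[0]-p["cx"])/p["fx"],(uv[1]-p["cy"])/p["fy"]]);s=d.copy()
    for _ in range(20): s=d/(1+p["k1"]*(s@s))
    v=E[:3,:3]@np.array([s[0],s[1],1]);return E[:3,3],v/np.linalg.norm(v)
def onz(c,uv,z):
    o,v=ray(c,uv);return o+v*(z-o[2])/v[2]
def proj(c,P):
    p,E=c
    q=E[:3,:3].T@(np.asarray(P)-E[:3,3]);s=q[:2]/q[2];s=s*(1+p["k1"]*(s@s))
    return np.array([s[0]*p["fx"]+p["cx"],s[1]*p["fy"]+p["cy"]])
def tri(r1,r2):
    A=[];b=[]
    for o,v in(r1,r2):
        M=np.eye(3)-np.outer(v,v);A.append(M);b.append(M@o)
    x=np.linalg.lstsq(np.vstack(A),np.hstack(b),rcond=None)[0]
    return x,[np.linalg.norm(np.cross(x-o,v)) for o,v in(r1,r2)]
E
python3 - <<'E'
import cv2
a=cv2.imread("pics/scene0.png")[210:320,250:420];b=cv2.imread("pics/side0.png")[190:290,220:400];c=cv2.imread("pics/wrist0.png")[0:225,80:420]
cv2.imwrite("pics/a.png",cv2.resize(a,None,fx=4.5,fy=4.5,interpolation=2))
cv2.imwrite("pics/b.png",cv2.resize(b,None,fx=4,fy=4,interpolation=2))
cv2.imwrite("pics/c.png",cv2.resize(c,None,fx=2.3,fy=2.3,interpolation=2))
E
```

```text
(no output)
```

View pics/a.png

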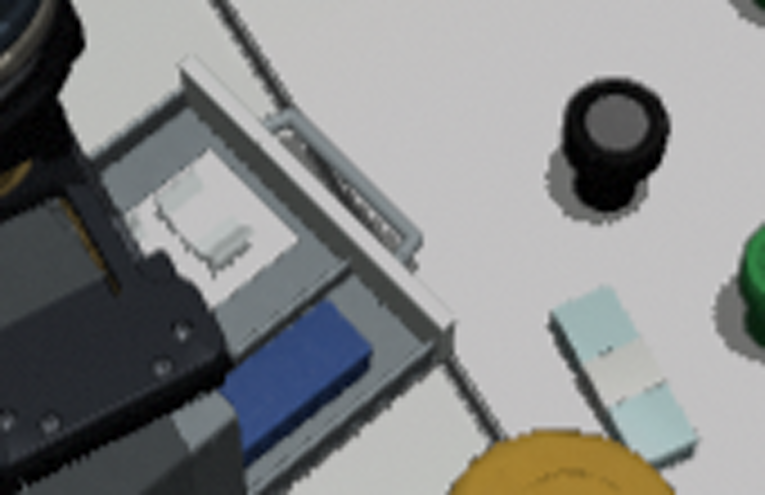

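View pics/b.png

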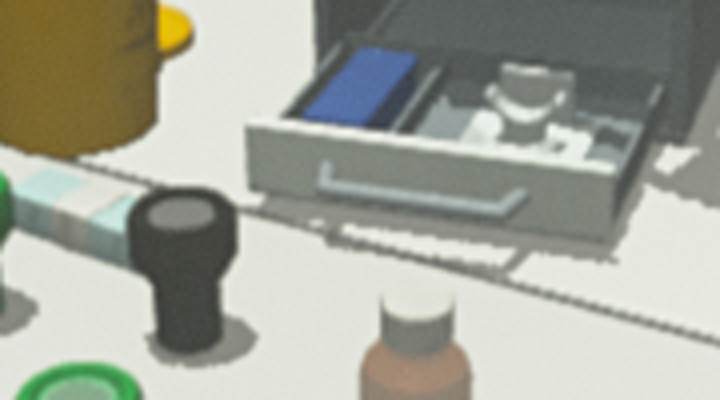

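View pics/c.png

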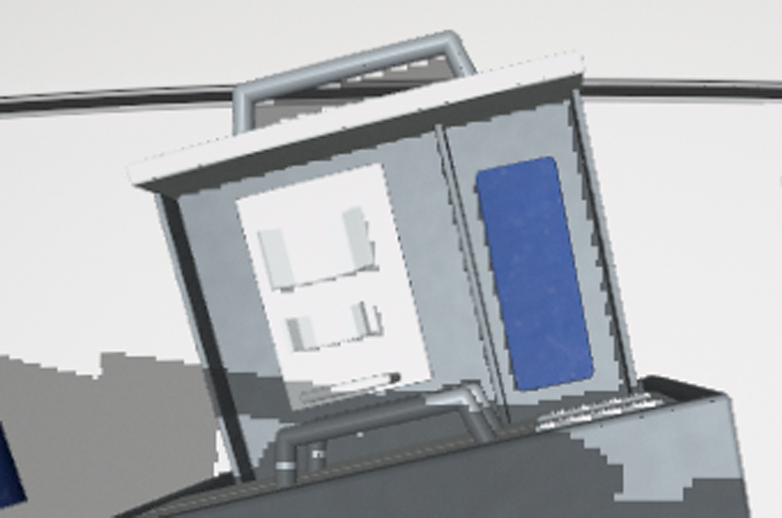

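Run:
```python
from h import *
o=robot.get_obs()
W=cam("wrist",o);S=cam("scene");D=cam("side")
w=lambda u,v:(u/2.3+80,v/2.3); s=lambda u,v:(u/4.5+250,v/4.5+210); d=lambda u,v:(u/4+220,v/4+190)
L=onz(W,w(137,184),.046);Rr=onz(W,w(584,75),.046);print("inner W",L,Rr,np.linalg.norm(L-Rr))
Lo=onz(W,w(130,165),.046);Ro=onz(W,w(580,52),.046);print("outer W",Lo,Ro)
Ls=onz(S,s(179,67),.046);Rs=onz(S,s(449,347),.046);print("inner S",Ls,Rs)
Ls=onz(S,s(190,55),.046);Rs=onz(S,s(456,322),.046);print("outer S",Ls,Rs)
print("outer D",onz(D,d(617,172),.046),onz(D,d(247,127),.046))
for z in(.014,.017,.02):
  print(z,[onz(W,w(*p),z)[:2] for p in((236,199),(380,163),(430,379),(297,410))], "S",[onz(S,s(*p),z)[:2] for p in((213,150),(298,240))])
print("saddle wide outer edges z .035",[onz(W,w(*p),.035)[:2] for p in((258,232),(274,292),(344,210),(366,268))])
print("handle",[onz(W,w(*p),.028)[:2] for p in((238,92),(452,35))])
# eyepiece
for n,c in(("scene",S),("side",D)):
  im=cv2.imread(f"pics/{n}0.png")
  g=im.max(2).astype(int)
  x0,y0,x1,y1=(365,222,405,262) if n=="scene" else (248,232,284,282)
  m=np.zeros(g.shape,np.uint8);m[y0:y1,x0:x1]=(g[y0:y1,x0:x1]<75)
  x,y,ww,hh=cv2.boundingRect(m);print(n,x,y,ww,hh)
  cs,_=cv2.findContours(m,0,2);
print("lens scene", onz(S,s(616,123),.061), "lens side",onz(D,d(181,213),.061))
print("tri",tri(ray(S,s(616,123)),ray(D,d(181,213))))
print("foot S",onz(S,s(604,210),0),"foot D",onz(D,d(188,352),0))
```

```text
inner W [0.4742 0.1278 0.046 ] [0.6368 0.1622 0.046 ] 0.16623876941515014
outer W [0.4721 0.1345 0.046 ] [0.6354 0.1699 0.046 ]
inner S [0.4751 0.127  0.046 ] [0.6469 0.1615 0.046 ]
outer S [0.4721 0.134  0.046 ] [0.6388 0.1697 0.046 ]
outer D [0.467  0.1342 0.046 ] [0.63   0.1741 0.046 ]
0.014 [array([0.5001, 0.1266]), array([0.5583, 0.1391]), array([0.5759, 0.0552]), array([0.5202, 0.0429])] S [array([0.5027, 0.1272]), array([0.56  , 0.1385])]
0.017 [array([0.5011, 0.1261]), array([0.5588, 0.1385]), array([0.5763, 0.0553]), array([0.521 , 0.0431])] S [array([0.5042, 0.1266]), array([0.5613, 0.1378])]
0.02 [array([0.5021, 0.1256]), array([0.5593, 0.1379]), array([0.5767, 0.0554]), array([0.5219, 0.0433])] S [array([0.5057, 0.126 ]), array([0.5626, 0.1372])]
saddle wide outer edges z .035 [array([0.5149, 0.1111]), array([0.5198, 0.089 ]), array([0.548 , 0.1185]), array([0.5555, 0.0974])]
handle [array([0.5078, 0.1631]), array([0.5887, 0.1815])]
scene 375 228 24 30
side 253 238 25 40
lens scene [0.5989 0.2713 0.061 ] lens side [0.5927 0.2758 0.061 ]
tri (array([0.5968, 0.2719, 0.0579]), [np.float64(0.0009419947603741239), np.float64(0.0009419947603739848)])
foot S [0.6077 0.2661 0.    ] foot D [0.5894 0.282  0.    ]
```

```bash
python3 - <<'E'
from h import *
S=cam("scene");D=cam("side");W=cam("wrist",robot.get_obs())
print("bottle cap top tri",tri(ray(S,(371,172)),ray(D,(324,267))))
print("bottle base side",onz(D,(323,311),0), "cap scene",onz(S,(371,172),.082))
for n,p in dict(gA=(427,268),gB=(428,191),gC=(469,233),teal=(414,161)).items(): print(n,onz(S,p,.061))
print("slides",[onz(S,p,.021)[:2] for p in((374,279),(385,274),(404,307),(394,313))])
print("jar top", [onz(W,p,.12)[:2] for p in((498,90),(425,70),(490,0))], "S",onz(S,(376,325),.12), onz(S,(372,365),0))
print("pen",[onz(W,p,.016)[:2] for p in((40,92),(83,218))])
E
python3 - <<'E'
import cv2
a=cv2.imread("pics/scene0.png")[220:265,360:410];b=cv2.imread("pics/side0.png")[230:285,240:295]
cv2.imwrite("pics/e.png",cv2.hconcat([cv2.resize(a,(400,360),interpolation=0),cv2.resize(b,(360,360),interpolation=0)]))
E
```

```text
bottle cap top tri (array([0.4629, 0.3175, 0.0771]), [np.float64(0.0014650985840468542), np.float64(0.0014650985840466983)])
bottle base side [0.4647 0.3156 0.    ] cap scene [0.467  0.3161 0.082 ]
gA [0.6894 0.3004 0.061 ]
gB [0.5505 0.3991 0.061 ]
gC [0.6679 0.4115 0.061 ]
teal [0.4751 0.4166 0.061 ]
slides [array([0.6463, 0.2164]), array([0.6477, 0.2401]), array([0.7215, 0.2344]), array([0.7223, 0.212 ])]
jar top [array([0.7425, 0.1083]), array([0.6931, 0.1194]), array([0.7334, 0.1637])] S [0.7519 0.1458 0.12  ] [0.7798 0.1304 0.    ]
pen [array([0.3609, 0.1269]), array([0.3899, 0.0056])]
```

View pics/e.png

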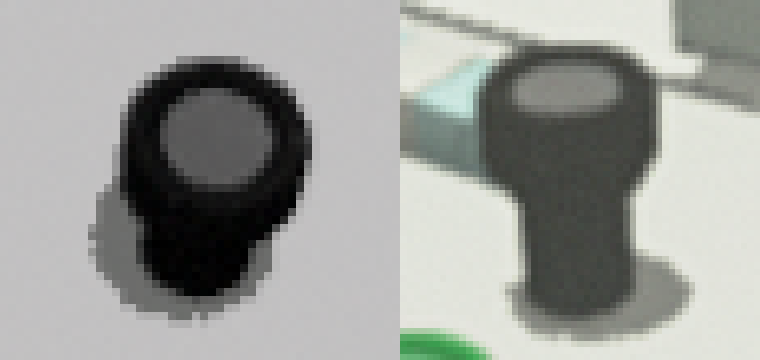

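```bash
cat >> h.py <<'E'
TH=np.radians(12.4)
R0=R.from_quat([-.70710678,0,0,.70710678])
def Rt(tilt,yaw=TH): return R.from_rotvec([0,0,yaw])*R0*R.from_rotvec([tilt,0,0])
def plan(G,Rg,off=0.006):
    """from the measured pose: shift cm + rotvec in tool axes to bring grasp point to G"""
    o=robot.get_obs();Rc=R.from_quat(o["tool_rot"])
    t=np.asarray(G)-Rg.apply([0,off,0])
    print("tcp",t,"shift",Rc.inv().apply(t-o["position"])*100,"rot",(Rc.inv()*Rg).as_rotvec())
E
python3 - <<'E'
from h import *
Rg=Rt(np.radians(50));print(Rg.as_matrix())
plan([.597,.272,.174],Rg)
E
```

```text
[[ 0.9767 -0.1645 -0.138 ]
 [ 0.2147  0.7482  0.6278]
 [ 0.     -0.6428  0.766 ]]
tcp [0.598  0.2675 0.1779] shift [-2.6385  6.905  26.7384] rot [ 0.8687 -0.2032  0.0929]
```

Call:
{"name": "carry_out", "arguments": {"moves": [[0.75,-1.0,0.0,12.0,0.4,-0.1,0.04],[0.75,-1.0,0.0,12.0,0.4,-0.1,0.04],[0.75,-1.0,0.0,12.0,0.4,-0.1,0.04],[0.75,-1.8,4.0,20.0,0.65,-0.15,0.07],[0.75,-2.6,6.9,26.7,0.869,-0.203,0.093],[0.75,-2.6,6.9,26.7,0.869,-0.203,0.093],[0.75,-2.6,6.9,26.7,0.869,-0.203,0.093],[0.75,-2.6,6.9,26.7,0.869,-0.203,0.093],[0.75,-2.6,6.9,26.7,0.869,-0.203,0.093],[0.75,-2.6,6.9,26.7,0.869,-0.203,0.093]], "force": 25}}

```text
time: 1.15
position: [0.6, 0.2664, 0.1798]
tool_rot: [-0.341, -0.039, 0.1, 0.934]
ft_force: [0.5, -0.0, 0.6]
grip_width: 0.0652
```

Run:
```python
from h import *
o=robot.get_obs();print(o["time"],o["q"],o["position"],o["grip_width"],o["ft_force"])
im=robot.camera("wrist");cv2.imwrite("pics/w1.png",im[:,:,::-1])
im=robot.camera("scene");cv2.imwrite("pics/s1.png",im[:,:,::-1])
plan([.597,.272,.174],Rt(np.radians(50)))
c=cam("wrist",o)
for z in(0,.061):print(proj(c,[.597,.272,z]))
```

```text
1.15 [-0.0847  0.7671  1.4923  0.8524  1.3317 -0.713 ] [0.6    0.2664 0.1798] 0.06521593516380865 [ 0.5492 -0.0099  0.5815]
tcp [0.598  0.2675 0.1779] shift [-0.1676  0.2642 -0.0654] rot [0.0017 0.0028 0.0037]
[314.9913 414.9416]
[314.6687 394.3448]
```

View pics/w1.png

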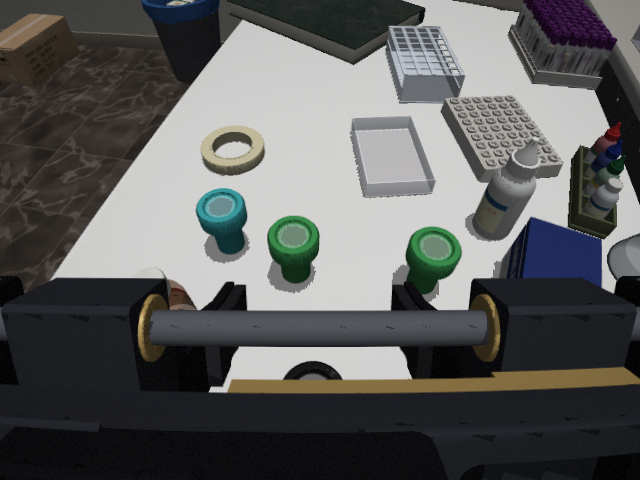

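View pics/s1.png

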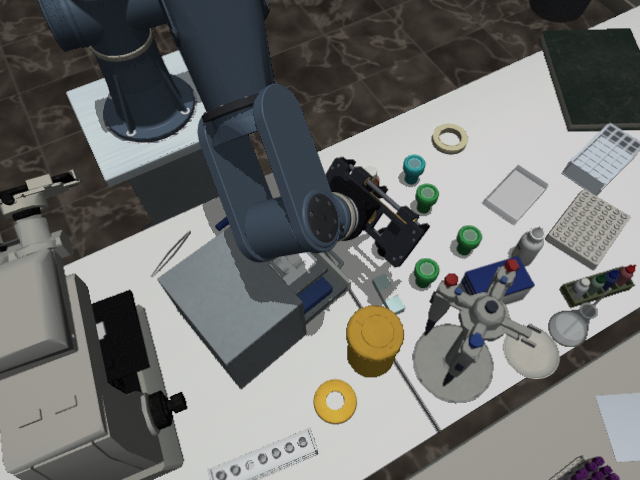

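Run:
```python
from h import *
plan([.597,.272,.09],Rt(np.radians(50)))
plan([.597,.272,.045],Rt(np.radians(50)))
```

```text
tcp [0.598  0.2675 0.0939] shift [-0.2055  5.6746 -6.4908] rot [0.0017 0.0028 0.0037]
tcp [0.598  0.2675 0.0489] shift [-0.2258  8.5731 -9.9329] rot [0.0017 0.0028 0.0037]
```

Call:
{"name": "carry_out", "arguments": {"moves": [[0.75,-0.2,1.5,-1.7,0,0,0],[0.75,-0.2,3.0,-3.4,0,0,0],[0.75,-0.2,4.4,-5.0,0,0,0],[0.75,-0.2,5.7,-6.5,0,0,0],[0.75,-0.2,5.7,-6.5,0,0,0],[0.75,-0.2,5.7,-6.5,0,0,0]]}}

```text
time: 1.85
position: [0.5973, 0.2682, 0.0931]
tool_rot: [-0.34, -0.038, 0.101, 0.934]
ft_force: [0.4, -1.0, -0.3]
grip_width: 0.0653
```

Run:
```python
from h import *
a=robot.camera("scene");b=robot.camera("side")
cv2.imwrite("pics/s2.png",np.hstack([cv2.resize(a[150:330,200:450],(400,288)),cv2.resize(b[100:350,150:450],(400,333))[:288]])[:,:,::-1])
plan([.597,.272,.045],Rt(np.radians(50)));print(robot.get_obs()["ft_force"])
```

```text
tcp [0.598  0.2675 0.0489] shift [-0.0064  2.8254 -3.4826] rot [0.0008 0.0028 0.003 ]
[ 1.4141 -0.9039  0.8156]
```

View pics/s2.png

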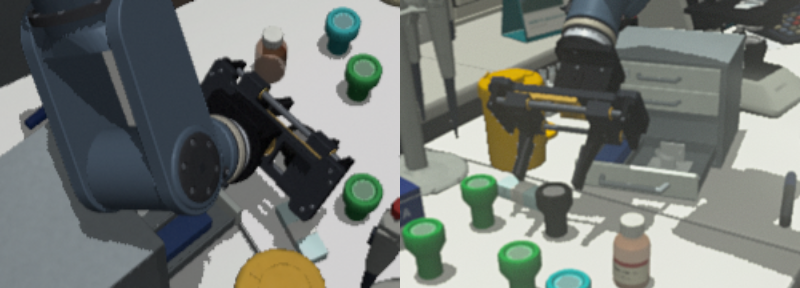

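Call:
{"name": "carry_out", "arguments": {"moves": [[0.75,0,1.0,-1.2,0,0,0],[0.75,0,2.0,-2.4,0,0,0],[0.75,0,2.8,-3.5,0,0,0],[0.75,0,2.8,-3.5,0,0,0],[0.75,0,2.8,-3.5,0,0,0]]}}

```text
time: 2.45
position: [0.5966, 0.2675, 0.0464]
tool_rot: [-0.34, -0.037, 0.101, 0.934]
ft_force: [-0.8, 0.7, 0.2]
grip_width: 0.0654
```

Run:
```python
from h import *
a=robot.camera("wrist");b=robot.camera("side")
cv2.imwrite("pics/s3.png",np.hstack([cv2.resize(a[250:480,180:460],(400,329)),cv2.resize(b[180:310,200:340],(400,371))[:329]])[:,:,::-1])
plan([.597,.272,.045],Rt(np.radians(50)));print(robot.get_obs()["ft_force"])
```

```text
tcp [0.598  0.2675 0.0489] shift [ 0.0829 -0.1082  0.1031] rot [-0.      0.001   0.0011]
[ 0.0746  0.6349 -0.0962]
```

View pics/s3.png

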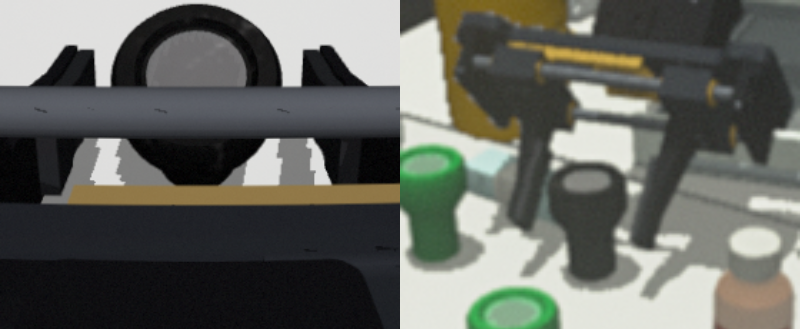

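Run:
```python
from h import *
o=robot.get_obs();c=cam("wrist",o)
for p in([.597,.272,.058],[.597,.272,.061],[.597,.282,.058]):print(proj(c,p))
print(onz(c,(317,300),.058), onz(c,(317.5,252.5),.061))
```

```text
[320.0183 305.5631]
[320.0568 301.7554]
[325.5413 282.9193]
[0.5954 0.274  0.058 ] [0.5913 0.2933 0.061 ]
```

Call:
{"name": "carry_out", "arguments": {"moves": [[0.3,0,0,0,0,0,0],[0.3,0,0,0,0,0,0],[0.3,0,0,0,0,0,0],[0.3,0,0,0,0,0,0],[0.3,0,0,0,0,0,0],[0.3,0,0,0,0,0,0],[0.3,0,0,0,0,0,0]], "force": 25}}

```text
time: 3.25
position: [0.5971, 0.2675, 0.0476]
tool_rot: [-0.34, -0.038, 0.101, 0.934]
ft_force: [-0.9, -0.9, 1.4]
grip_width: 0.0439
```

Call:
{"name": "carry_out", "arguments": {"moves": [[0.3,0,-1.3,1.5,0,0,0],[0.3,0,-3.9,4.6,0,0,0],[0.3,0,-6.5,7.7,0,0,0],[0.3,0,-9.1,10.8,0,0,0],[0.3,0,-11.6,13.8,0,0,0],[0.3,0,-11.6,13.8,0,0,0],[0.3,0,-11.6,13.8,0,0,0]]}}

```text
time: 3.95
position: [0.5969, 0.2671, 0.2282]
tool_rot: [-0.341, -0.039, 0.101, 0.934]
ft_force: [-0.6, -1.0, -0.8]
grip_width: 0.0434
```

Run:
```python
from h import *
b=robot.camera("side")
cv2.imwrite("pics/d4.png",b[:,:,::-1])
o=robot.get_obs();print(o["position"],o["q"],o["ft_force"],o["grip_width"])
```

```text
[0.5962 0.2671 0.2269] [-0.0837  0.6989  1.478   0.838   1.3889 -0.6468] [-0.51   -0.301  -1.1201] 0.043949885630741196
```

View pics/d4.png

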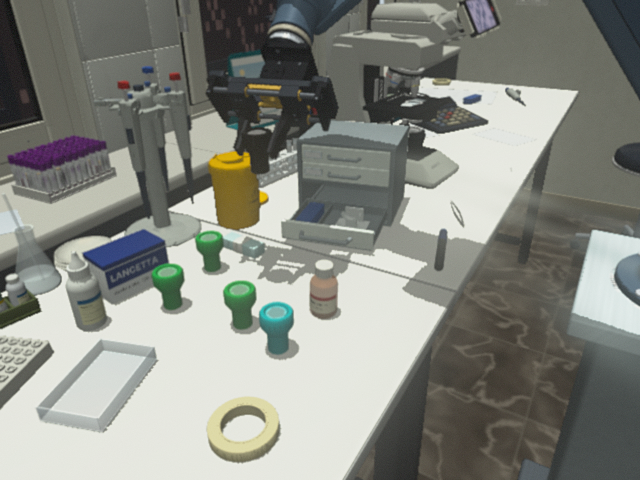

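Run:
```python
from h import *
b=cv2.imread("pics/d4.png")[185:255,270:400]
cv2.imwrite("pics/d4c.png",cv2.resize(b,None,fx=6,fy=6,interpolation=2))
a=robot.camera("scene")[:,:,::-1];cv2.imwrite("pics/s4.png",a)
cv2.imwrite("pics/s4c.png",cv2.resize(a[220:320,260:360],None,fx=6,fy=6,interpolation=2))
c=cv2.imread("pics/wrist0.png")[60:190,170:300]
cv2.imwrite("pics/c2.png",cv2.resize(c,None,fx=4.6,fy=4.6,interpolation=2))
```

```text
(no output)
```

View pics/d4c.png

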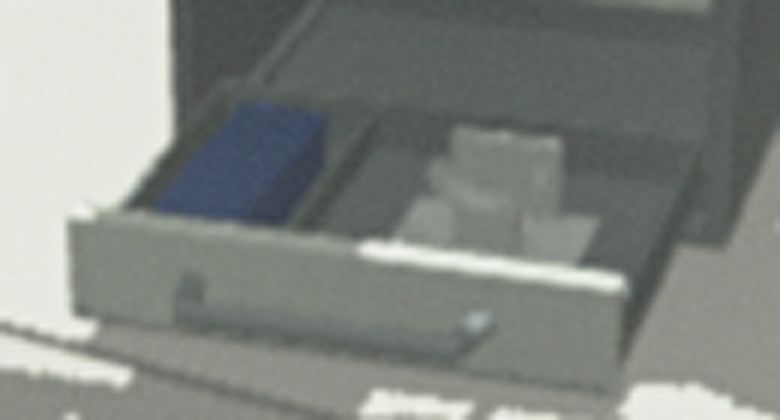

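View pics/s4c.png

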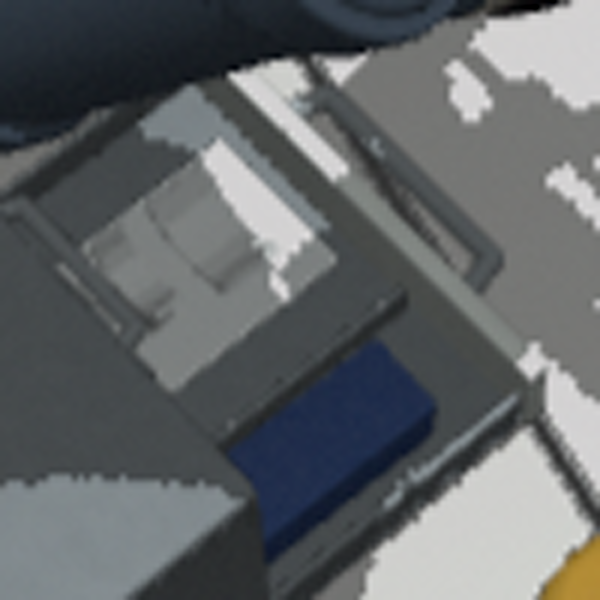

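View pics/c2.png

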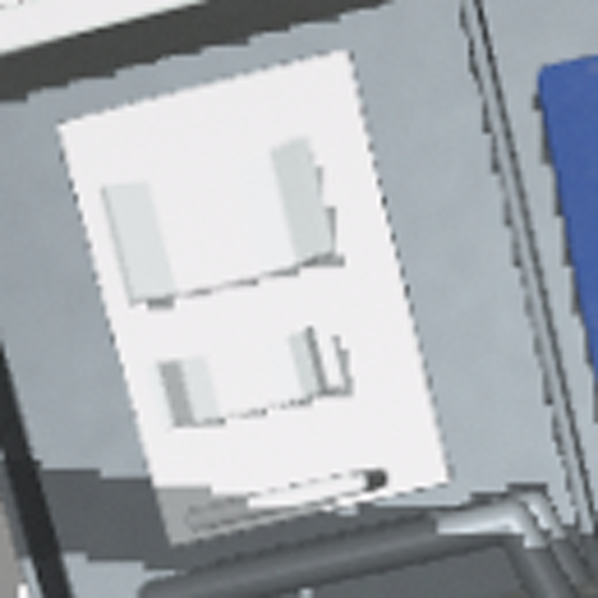

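Run:
```python
from h import *
class O:pass
obs={"position":np.array([0.6243,0.0002,0.2466]),"tool_rot":np.array([-0.707,0.0007,0.0007,0.7072])}
W=cam("wrist",obs);S=cam("scene");D=cam("side")
w=lambda u,v:(u/4.6+170,v/4.6+60); s=lambda u,v:(u/6+260,v/6+220); d=lambda u,v:(u/6+270,v/6+185)
X=np.array([.2147,-.9767]);Y=np.array([.9767,.2147]);O0=np.array([.545,.061])
def rel(P): q=P[:2]-O0;return np.round(1000*np.array([q@X,q@Y]),1)
print("wide z.034",[rel(onz(W,w(*p),.034)) for p in((102,187),(131,303),(310,138),(333,258))])
print("narrow z.036",[rel(onz(W,w(*p),.038)) for p in((158,363),(175,428),(310,327),(325,392))])
print("stop top z.043",[rel(onz(W,w(*p),.043)) for p in((190,518),(385,475))])
for z in(.014,.017):print("plate",[rel(onz(W,w(*p),z)) for p in((60,125),(350,52),(447,480),(170,548))],"S",[rel(onz(S,s(*p),z)) for p in((218,140),(337,258),(177,390))])
print("inner edge W",[rel(onz(W,(u/2.3+80,v/2.3),.046)) for u,v in((137,184),(584,75))])
print("divider top z.028",[rel(onz(W,w(*p),.028)) for p in((470,0),(590,520))],"wall z.032",[rel(onz(W,w(*p),.032)) for p in((0,350),(50,598))])
print("stop D z.043",[rel(onz(D,d(*p),.043)) for p in((455,127),(562,137))],)
print("front top D",[rel(onz(D,d(*p),.046)) for p in((72,217),(625,283))])
```

```text
wide z.034 [array([-55.5, -19.4]), array([-33.6, -19.8]), array([-54.9,  21.4]), array([-32.8,  20.2])]
narrow z.036 [array([-21.3, -16.6]), array([ -8.9, -16.7]), array([-21.1,  13.5]), array([-8.9, 13.2])]
stop top z.043 [array([  8.3, -17. ]), array([ 8.7, 21.4])]
plate [array([-72.8, -30.1]), array([-72.6,  29.9]), array([12.3, 28.7]), array([ 13., -31.])] S [array([-72.3, -28.5]), array([-72.9,  30.6]), array([-4.2, 31.6])]
plate [array([-72.1, -29.2]), array([-71.9,  30.3]), array([12.3, 29.1]), array([ 13. , -30.1])] S [array([-71.4, -27.1]), array([-71.9,  31.8]), array([-3.5, 32.8])]
inner edge W [array([-80.2, -55.4]), array([-78.8, 111. ])]
divider top z.028 [array([-73.4,  56. ]), array([26. , 56.3])] wall z.032 [array([-31.4, -47.9]), array([ 17. , -52.1])]
stop D z.043 [array([10.4, 16.2]), array([ 12.5, -18.3])]
front top D [array([-89.9, 107.7]), array([-85.2, -59.7])]
```

Run:
```python
from h import *
o=robot.get_obs();print((Rt(np.radians(50)).inv()*R.from_quat(o["tool_rot"])).as_rotvec())
plan([.5348,.1072,.20],Rt(np.radians(-40)),0)
plan([.58,.2,.25],Rt(np.radians(5)),0)
```

```text
[-0.0005  0.0009  0.0007]
tcp [0.5348 0.1072 0.2   ] shift [ -9.4072  -9.264  -11.2134] rot [-1.5703 -0.0002 -0.0013]
tcp [0.58 0.2  0.25] shift [-3.0061 -6.2879 -2.1736] rot [-0.7849 -0.0006 -0.0011]
```

Call:
{"name": "carry_out", "arguments": {"moves": [[0.3,-0.5,-1,-0.4,-0.13,0,0],[0.3,-1.0,-2,-0.8,-0.26,0,0],[0.3,-1.5,-3,-1.2,-0.39,0,0],[0.3,-2.0,-4.2,-1.6,-0.52,0,0],[0.3,-2.5,-5.3,-2.0,-0.65,0,0],[0.3,-3.0,-6.3,-2.2,-0.785,0,0],[0.3,-4.0,-6.8,-3.7,-0.91,0,0],[0.3,-5.0,-7.3,-5.2,-1.04,0,0],[0.3,-6.0,-7.8,-6.7,-1.17,0,0],[0.3,-7.2,-8.3,-8.2,-1.3,0,0],[0.3,-8.3,-8.8,-9.7,-1.43,0,0],[0.3,-9.4,-9.3,-11.2,-1.57,0,0],[0.3,-9.4,-9.3,-11.2,-1.57,0,0],[0.3,-9.4,-9.3,-11.2,-1.57,0,0],[0.3,-9.4,-9.3,-11.2,-1.57,0,0],[0.3,-9.4,-9.3,-11.2,-1.57,0,0]]}}

```text
time: 5.65
position: [0.537, 0.1071, 0.2024]
tool_rot: [0.901, 0.098, -0.044, -0.421]
ft_force: [-0.9, -0.1, -0.1]
grip_width: 0.0433
```

Run:
```python
from h import *
o=robot.get_obs();print(o["position"],o["q"],o["ft_force"],o["grip_width"],(Rt(np.radians(-40)).inv()*R.from_quat(o["tool_rot"])).as_rotvec())
for n in("wrist","side","scene"):
  b=robot.camera(n);cv2.imwrite(f"pics/{n}5.png",b[:,:,::-1])
```

```text
[0.537  0.1071 0.2024] [ 0.3212  0.6069  1.6638 -0.7928  1.1099  0.5619] [-0.866  -0.1279 -0.1412] 0.04325614761927571 [ 0.002   0.0036 -0.0024]
```

View pics/side5.png

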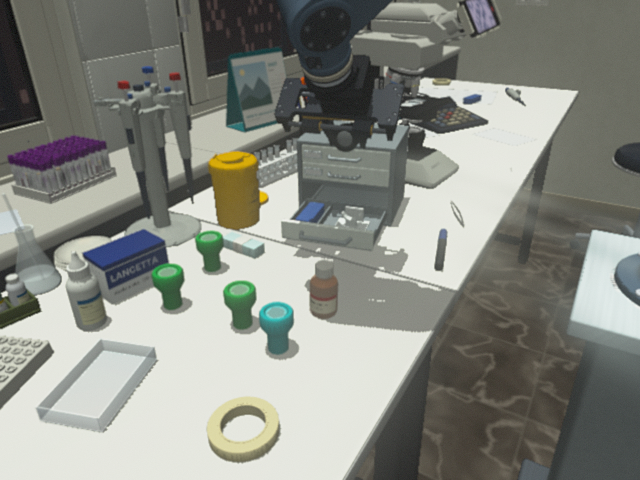

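View pics/wrist5.png

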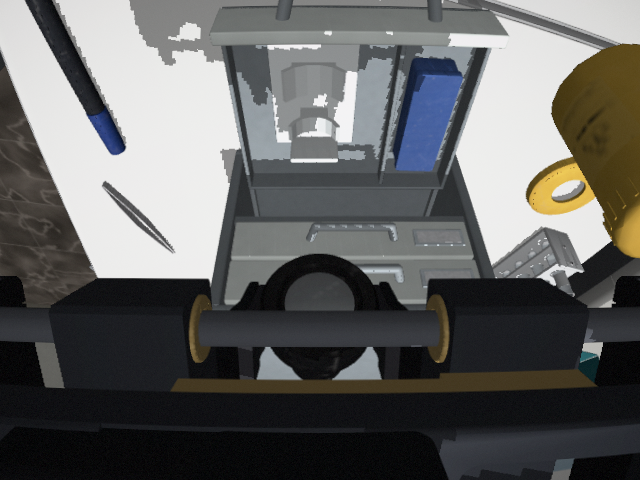

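View pics/scene5.png

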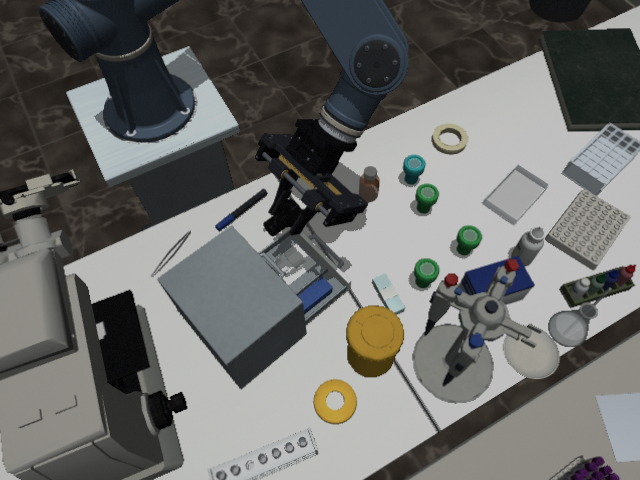

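Run:
```python
import cv2
a=cv2.imread("pics/wrist5.png")[20:200,210:390]
cv2.imwrite("pics/w5c.png",cv2.resize(a,None,fx=3.3,fy=3.3,interpolation=2))
```

```text
(no output)
```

View pics/w5c.png

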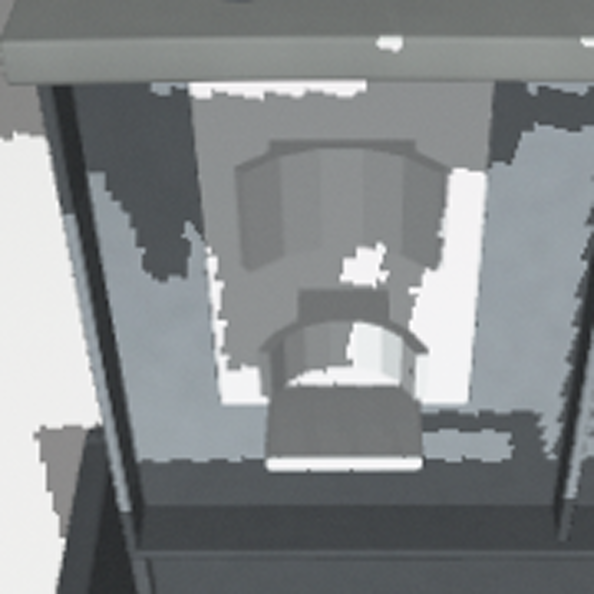

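Run:
```python
from h import *
W=cam("wrist",robot.get_obs())
w=lambda u,v:(u/3.3+210,v/3.3+20)
X=np.array([.2147,-.9767]);Y=np.array([.9767,.2147]);O0=np.array([.545,.061])
def rel(P): q=P[:2]-O0;return np.round(1000*np.array([q@X,q@Y]),1)
for n,z,ps in(("wide",.034,((237,168),(449,170))),("narrow",.038,((260,352),(427,352))),("stop",.043,((268,463),(421,463))),("plate",.016,((193,100),(492,100),(222,403),(468,403)))):
  print(n,[rel(onz(W,w(*p),z)) for p in ps])
# eyepiece rim seen: centre
print("eye far rim proj", [proj(W,[*(O0+X*x),z]) for x,z in((-.061,.046+.148),(-.061,.046+.148+.022))], rel(robot.get_obs()["position"]))
plan([.5348,.1072,.0816],Rt(np.radians(-40)),0)
plan([.5348,.1072,.0566],Rt(np.radians(-40)),0)
```

```text
wide [array([-59. , -20.5]), array([-58.5,  19.8])]
narrow [array([-19.6, -18.3]), array([-19.5,  17.1])]
stop [array([  6.7, -17.9]), array([ 6.9, 16.6])]
plate [array([-63.5, -29.9]), array([-63.3,  28.9]), array([ 11.3, -30.3]), array([11.5, 29.1])]
eye far rim proj [array([313.199 , 294.3792]), array([312.9247, 351.5392])] [-46.7   1.5]
tcp [0.5348 0.1072 0.0816] shift [-0.1977  9.2177  7.7916] rot [-0.0013 -0.0031  0.0019]
tcp [0.5348 0.1072 0.0566] shift [-0.2064 11.1349  9.396 ] rot [-0.0013 -0.0031  0.0019]
```

Call:
{"name": "carry_out", "arguments": {"moves": [[0.3,-0.2,2.3,2.0,0,-0.003,0.002],[0.3,-0.2,4.6,3.9,0,-0.003,0.002],[0.3,-0.2,6.9,5.8,0,-0.003,0.002],[0.3,-0.2,9.2,7.8,0,-0.003,0.002],[0.3,-0.2,9.2,7.8,0,-0.003,0.002],[0.3,-0.2,9.2,7.8,0,-0.003,0.002],[0.3,-0.2,9.2,7.8,0,-0.003,0.002]]}}

```text
time: 6.5
position: [0.5349, 0.1077, 0.0826]
tool_rot: [0.901, 0.098, -0.045, -0.42]
ft_force: [-0.4, 0.3, -0.6]
grip_width: 0.0437
```

Run:
```python
from h import *
X=np.array([.2147,-.9767]);Y=np.array([.9767,.2147]);O0=np.array([.545,.061])
def rel(P): q=P[:2]-O0;return np.round(1000*np.array([q@X,q@Y]),1)
o=robot.get_obs();print(o["position"],rel(o["position"]),o["ft_force"],o["moment"],(Rt(np.radians(-40)).inv()*R.from_quat(o["tool_rot"])).as_rotvec())
S=cam("scene");a=robot.camera("scene");D=cam("side");b=robot.camera("side")
cv2.imwrite("pics/m6.png",np.hstack([cv2.resize(a[190:320,230:370],(400,371)),cv2.resize(b[140:270,260:400],(400,371))])[:,:,::-1])
o=robot.get_obs();print(o["position"],rel(o["position"]))
plan([.5348,.1072,.0516],Rt(np.radians(-40)),0)
```

```text
[0.5349 0.1077 0.0826] [-47.7   0.2] [-0.3554  0.2693 -0.5783] [ 0.5091  0.028  -0.0425] [ 0.0004 -0.0002 -0.0013]
[0.5349 0.1077 0.0827] [-47.8   0.1]
tcp [0.5348 0.1072 0.0516] shift [-0.0223  2.4158  1.9582] rot [-0.0006 -0.0002  0.0017]
```

View pics/m6.png

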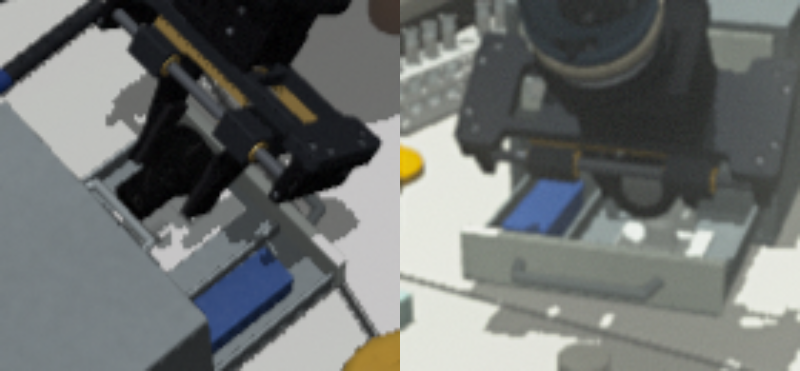

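Call:
{"name": "carry_out", "arguments": {"moves": [[0.3,0,0.6,0.5,0,0,0.001],[0.3,0,1.15,0.95,0,0,0.001],[0.3,0,1.7,1.4,0,0,0.001],[0.3,0,2.0,1.65,0,0,0.001],[0.3,0,2.0,1.65,0,0,0.001],[0.3,0,2.0,1.65,0,0,0.001]]}}

```text
time: 7.2
position: [0.5337, 0.1072, 0.0546]
tool_rot: [0.901, 0.097, -0.047, -0.42]
ft_force: [-1.0, -0.2, -1.9]
grip_width: 0.0436
```

Call:
{"name": "carry_out", "arguments": {"moves": [[0.3,0,0.1,0.08,0,0,0],[0.3,0,0.2,0.16,0,0,0],[0.3,0,0.2,0.16,0,0,0],[0.3,0,0.2,0.16,0,0,0]]}}

```text
time: 7.6
position: [0.5339, 0.1072, 0.0525]
tool_rot: [0.901, 0.097, -0.047, -0.42]
ft_force: [-0.8, 0.7, -0.7]
grip_width: 0.0437
```

Call:
{"name": "carry_out", "arguments": {"moves": [[0.3,0,0.08,0.06,0,0,0],[0.3,0,0.12,0.1,0,0,0],[0.3,0,0.12,0.1,0,0,0],[0.3,0,0.12,0.1,0,0,0]]}}

```text
time: 8.0
position: [0.534, 0.1071, 0.0516]
tool_rot: [0.901, 0.098, -0.047, -0.42]
ft_force: [-0.6, 1.6, 5.6]
grip_width: 0.0436
```

Run:
```python
from h import *
X=np.array([.2147,-.9767]);Y=np.array([.9767,.2147]);O0=np.array([.545,.061])
def rel(P): q=P[:2]-O0;return np.round(1000*np.array([q@X,q@Y]),1)
o=robot.get_obs();print(o["position"],rel(o["position"]),o["ft_force"],o["moment"],(Rt(np.radians(-40)).inv()*R.from_quat(o["tool_rot"])).as_rotvec())
a=robot.camera("scene");b=robot.camera("side")
cv2.imwrite("pics/m7.png",np.hstack([cv2.resize(a[210:310,250:350],(400,400)),cv2.resize(b[170:260,280:370],(400,400))])[:,:,::-1])
print(robot.get_obs()["ft_force"])
```

```text
[0.534  0.1071 0.0516] [-47.4  -0.8] [-0.6355  1.628   5.6266] [ 0.0378  0.1166 -0.092 ] [-0.0008 -0.0019  0.0015]
[-1.0006  0.9882  5.6421]
```

View pics/m7.png

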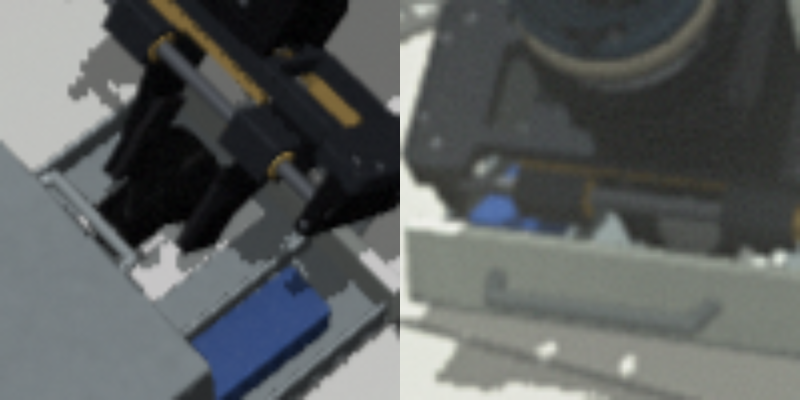

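Call:
{"name": "carry_out", "arguments": {"moves": [[0.53,0,0,0,0,0,0],[0.53,0,0,0,0,0,0],[0.62,0,0,0,0,0,0],[0.62,0,0,0,0,0,0],[0.62,0,0,0,0,0,0],[0.62,0,0,0,0,0,0]]}}

```text
time: 8.7
position: [0.5338, 0.1071, 0.0507]
tool_rot: [0.901, 0.097, -0.047, -0.42]
ft_force: [0.3, 0.6, 0.4]
grip_width: 0.0537
```

Call:
{"name": "carry_out", "arguments": {"moves": [[0.62,0,-0.6,-0.5,0,0,0],[0.62,0,-1.4,-1.2,0,0,0],[0.62,0,-2.7,-2.2,0,0,0],[0.62,0,-4.5,-3.8,0,0,0],[0.62,0,-6.8,-5.7,0,0,0],[0.62,0,-9.2,-7.7,0,0,0],[0.62,0,-9.2,-7.7,0,0,0],[0.62,0,-9.2,-7.7,0,0,0]]}}

```text
time: 9.5
position: [0.5345, 0.1076, 0.1726]
tool_rot: [0.901, 0.098, -0.045, -0.421]
ft_force: [0.0, 0.3, -0.0]
grip_width: 0.0536
```

Run:
```python
from h import *
o=robot.get_obs();print(o["position"],o["q"],o["ft_force"])
a=robot.camera("wrist");cv2.imwrite("pics/wrist8.png",a[:,:,::-1])
b=robot.camera("side");cv2.imwrite("pics/side8.png",cv2.resize(b[170:270,270:400],None,fx=5,fy=5)[:,:,::-1])
```

```text
[0.5345 0.1076 0.1726] [ 0.3238  0.6523  1.6846 -0.8164  1.0673  0.6137] [ 0.017   0.2868 -0.0175]
```

View pics/wrist8.png

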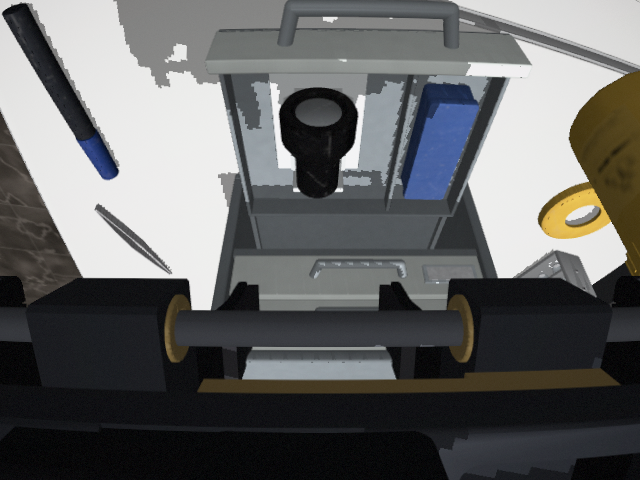

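View pics/side8.png

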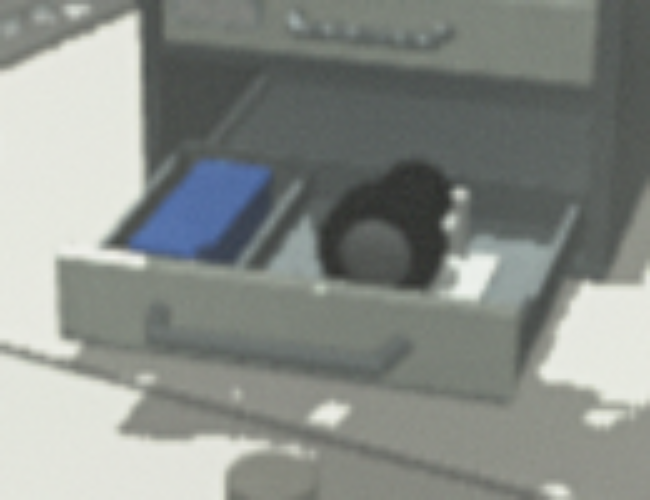

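```bash
cat >> h.py <<'E'
XX=np.array([.2147,-.9767]);YY=np.array([.9767,.2147]);O0=np.array([.545,.061])
def rel(P): q=np.asarray(P)[:2]-O0;return np.round(1000*np.array([q@XX,q@YY]),1)
def wp(x,y,z): p=O0+XX*x/1000+YY*y/1000;return [p[0],p[1],z]
E
python3 - <<'E'
from h import *
plan(wp(-145,27,.17),Rt(np.radians(-30)),0)
E
```

```text
tcp [0.5402 0.2084 0.17  ] shift [ 2.8276 -6.2136  7.4981] rot [ 0.1738  0.0022 -0.003 ]
```

Call:
{"name": "carry_out", "arguments": {"moves": [[0.3,1.0,-2.5,2.5,0.08,0,0],[0,2.0,-4.6,5.0,0.174,0.002,-0.003],[0,2.8,-6.2,7.5,0.174,0.002,-0.003],[0,2.8,-6.2,7.5,0.174,0.002,-0.003],[0,2.8,-6.2,7.5,0.174,0.002,-0.003],[0,2.8,-6.2,7.5,0.174,0.002,-0.003],[0,2.8,-6.2,7.5,0.174,0.002,-0.003],[0,2.8,-6.2,7.5,0.174,0.002,-0.003]]}}

```text
time: 10.4
position: [0.5404, 0.2076, 0.1698]
tool_rot: [0.861, 0.093, -0.054, -0.497]
ft_force: [-0.3, 0.2, 0.5]
grip_width: 0.0025
```

Run:
```python
from h import *
o=robot.get_obs();print(o["position"],rel(o["position"]),o["grip_width"])
a=robot.camera("wrist");cv2.imwrite("pics/wrist9.png",a[:,:,::-1])
b=robot.camera("side");cv2.imwrite("pics/side9.png",b[:,:,::-1])
W=cam("wrist",o)
print([proj(W,wp(-105.5,y,.028)) for y in(-13,27,67)])
plan(wp(-145,27,.08),Rt(np.radians(-30)),0)
plan(wp(-145,27,.037),Rt(np.radians(-30)),0)
```

```text
[0.5404 0.2076 0.1698] [-144.1   26.9] 0.002450280735025575
[array([262.6588, 194.118 ]), array([318.0778, 194.0269]), array([373.5013, 194.1206])]
tcp [0.5402 0.2084 0.08  ] shift [-0.0216  7.7651  4.5577] rot [ 0.0002 -0.0007  0.0002]
tcp [0.5402 0.2084 0.037 ] shift [-0.0239 11.4887  6.7083] rot [ 0.0002 -0.0007  0.0002]
```

View pics/wrist9.png

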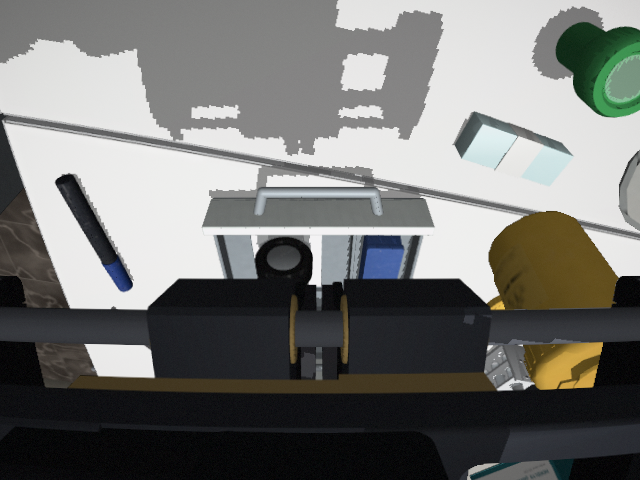

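View pics/side9.png

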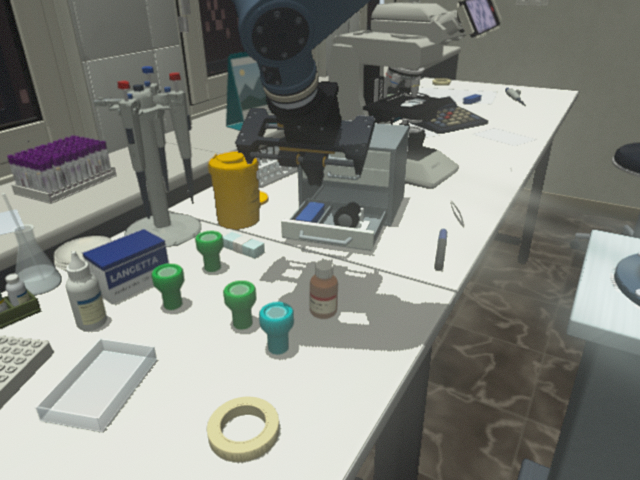

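Call:
{"name": "carry_out", "arguments": {"moves": [[0,0,3.8,2.2,0,0,0],[0,0,7.0,4.1,0,0,0],[0,0,9.0,5.3,0,0,0],[0,0,10.5,6.1,0,0,0],[0,0,11.4,6.65,0,0,0],[0,0,11.4,6.65,0,0,0],[0,0,11.4,6.65,0,0,0]]}}

```text
time: 11.2
position: [0.5412, 0.2092, 0.0388]
tool_rot: [0.861, 0.094, -0.053, -0.497]
ft_force: [0.5, 0.7, -0.9]
grip_width: 0.0006
```

Run:
```python
from h import *
o=robot.get_obs();print(o["position"],rel(o["position"]),o["ft_force"])
b=robot.camera("side");cv2.imwrite("pics/side10.png",cv2.resize(b[150:330,220:440],None,fx=3,fy=3)[:,:,::-1])
for x in(-125,-100,-80,-60,-40,-15,-12):plan(wp(x,27,.037),Rt(np.radians(-30)),0)
```

```text
[0.5412 0.2092 0.0388] [-145.5   28.1] [ 0.5382  0.7111 -0.9047]
tcp [0.5445 0.1889 0.037 ] shift [-0.1289  1.2184 -1.6756] rot [-0.0001 -0.0011  0.0027]
tcp [0.5499 0.1645 0.037 ] shift [-0.13    2.4682 -3.8409] rot [-0.0001 -0.0011  0.0027]
tcp [0.5542 0.1449 0.037 ] shift [-0.1309  3.4681 -5.5731] rot [-0.0001 -0.0011  0.0027]
tcp [0.5585 0.1254 0.037 ] shift [-0.1319  4.4679 -7.3053] rot [-0.0001 -0.0011  0.0027]
tcp [0.5628 0.1059 0.037 ] shift [-0.1328  5.4677 -9.0375] rot [-0.0001 -0.0011  0.0027]
tcp [0.5682 0.0814 0.037 ] shift [ -0.134    6.7175 -11.2027] rot [-0.0001 -0.0011  0.0027]
tcp [0.5688 0.0785 0.037 ] shift [ -0.1341   6.8675 -11.4625] rot [-0.0001 -0.0011  0.0027]
```

View pics/side10.png

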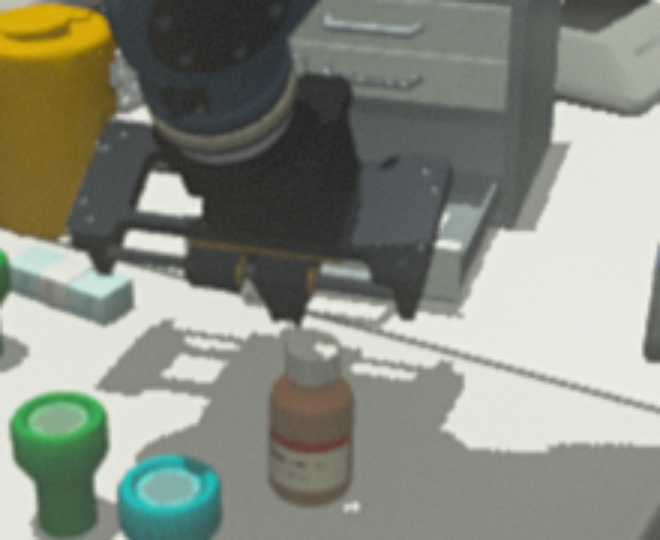

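Call:
{"name": "carry_out", "arguments": {"moves": [[0,-0.1,0.45,-0.3,0,0,0],[0,-0.1,0.7,-0.75,0,0,0],[0,-0.1,0.95,-1.2,0,0,0],[0,-0.1,1.15,-1.55,0,0,0],[0,-0.1,1.3,-1.8,0,0,0],[0,-0.1,1.45,-2.05,0,0,0],[0,-0.1,1.6,-2.3,0,0,0],[0,-0.1,1.75,-2.57,0,0,0],[0,-0.1,1.9,-2.83,0,0,0],[0,-0.1,1.9,-2.83,0,0,0]]}}

```text
time: 12.25
position: [0.5471, 0.175, 0.0357]
tool_rot: [0.861, 0.094, -0.054, -0.497]
ft_force: [-0.8, 0.4, -0.4]
grip_width: 0.0003
```

Run:
```python
from h import *
o=robot.get_obs();print(o["position"],rel(o["position"]),o["ft_force"])
b=robot.camera("side");cv2.imwrite("pics/side11.png",cv2.resize(b[150:330,220:440],None,fx=3,fy=3)[:,:,::-1])
b=robot.camera("scene");cv2.imwrite("pics/scene11.png",cv2.resize(b[150:330,220:440],None,fx=3,fy=3)[:,:,::-1])
for x in(-60,-40,-25,-12):plan(wp(x,27,.037),Rt(np.radians(-30)),0)
```

```text
[0.5471 0.175  0.0357] [-110.9   26.5] [-0.7881  0.3998 -0.4203]
tcp [0.5585 0.1254 0.037 ] shift [ 0.0714  2.4477 -4.4785] rot [ 0.0009 -0.      0.0001]
tcp [0.5628 0.1059 0.037 ] shift [ 0.0712  3.4492 -6.2097] rot [ 0.0009 -0.      0.0001]
tcp [0.566  0.0912 0.037 ] shift [ 0.071   4.2004 -7.5081] rot [ 0.0009 -0.      0.0001]
tcp [0.5688 0.0785 0.037 ] shift [ 0.0709  4.8514 -8.6334] rot [ 0.0009 -0.      0.0001]
```

View pics/side11.png

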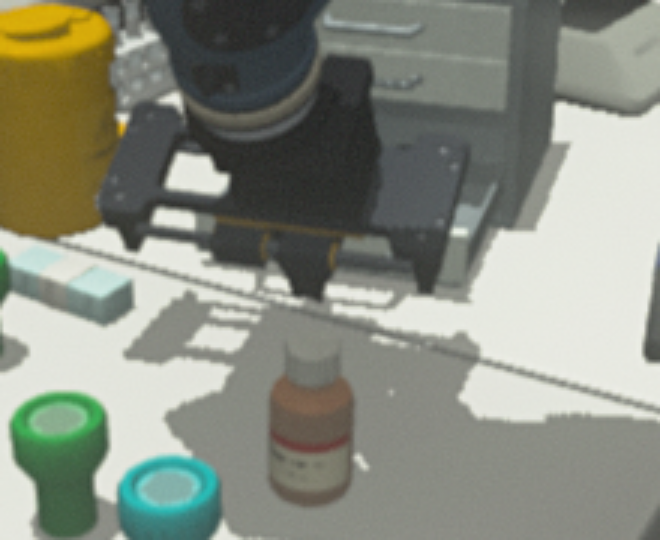

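View pics/scene11.png

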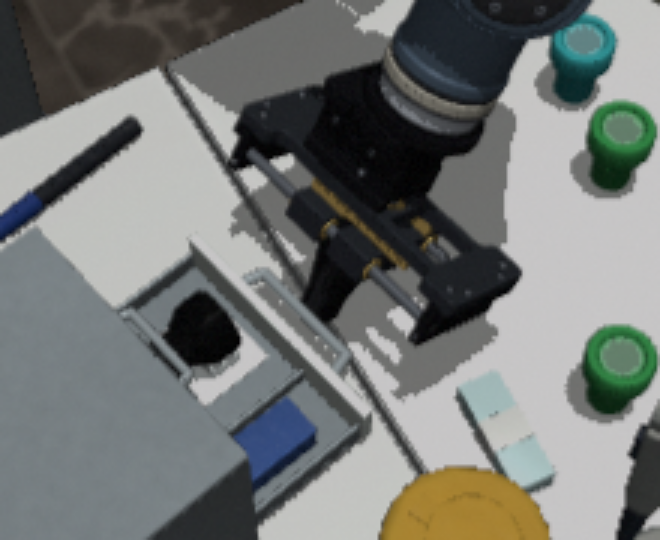

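Call:
{"name": "carry_out", "arguments": {"moves": [[0,0.05,0.2,-0.4,0,0,0],[0,0.05,0.4,-0.75,0,0,0],[0,0.05,0.6,-1.1,0,0,0],[0,0.05,0.8,-1.45,0,0,0],[0,0.05,1.0,-1.8,0,0,0]]}}

```text
time: 12.85
position: [0.5513, 0.1551, 0.0358]
tool_rot: [0.861, 0.093, -0.054, -0.497]
ft_force: [-2.5, 1.2, -1.5]
grip_width: 0.0002
```

Run:
```python
from h import *
o=robot.get_obs();print(o["position"],rel(o["position"]),o["ft_force"])
b=robot.camera("scene");cv2.imwrite("pics/scene12.png",cv2.resize(b[190:310,250:390],None,fx=5,fy=5)[:,:,::-1])
```

```text
[0.5513 0.1551 0.0358] [-90.5  26.4] [-2.4664  1.2315 -1.5447]
```

View pics/scene12.png

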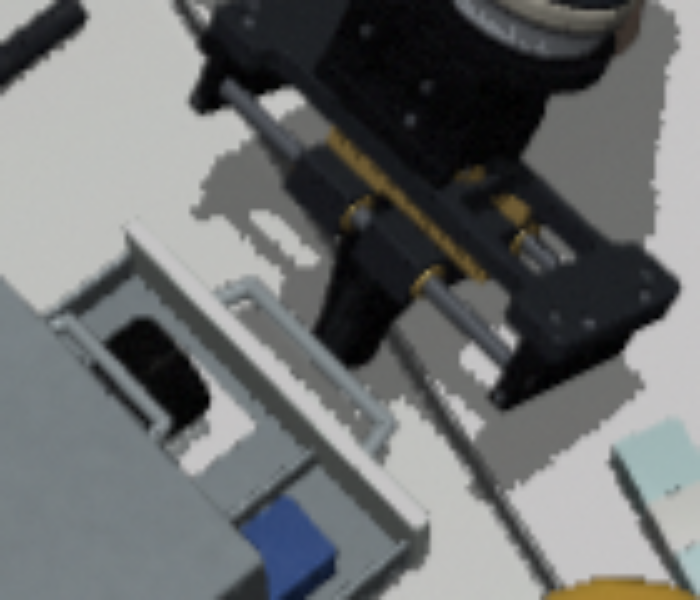

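Call:
{"name": "carry_out", "arguments": {"moves": [[0,0,0.25,-0.43,0,0,0],[0,0,0.5,-0.87,0,0,0],[0,0,0.75,-1.3,0,0,0],[0,0,1.0,-1.73,0,0,0],[0,0,1.25,-2.17,0,0,0],[0,0,1.5,-2.6,0,0,0],[0,0,1.75,-3.03,0,0,0],[0,0,2.0,-3.46,0,0,0],[0,0,2.25,-3.9,0,0,0],[0,0,2.5,-4.33,0,0,0],[0,0,2.75,-4.76,0,0,0],[0,0,3.0,-5.2,0,0,0]]}}

```text
time: 14.1
position: [0.5648, 0.0965, 0.0361]
tool_rot: [0.861, 0.094, -0.054, -0.497]
ft_force: [-3.0, 3.0, -2.6]
grip_width: 0.0005
```

Run:
```python
from h import *
o=robot.get_obs();print(o["position"],rel(o["position"]),o["ft_force"],o["q"])
b=robot.camera("scene");cv2.imwrite("pics/scene13.png",cv2.resize(b[190:310,230:370],None,fx=5,fy=5)[:,:,::-1])
b=robot.camera("side");cv2.imwrite("pics/side13.png",cv2.resize(b[100:280,250:450],None,fx=4,fy=3.3)[:,:,::-1])
```

```text
[0.5648 0.0965 0.0361] [-30.4  26.9] [-2.9665  2.9901 -2.6271] [ 0.2203  0.8445  1.6818 -0.7846  0.7863  0.6184]
```

View pics/scene13.png

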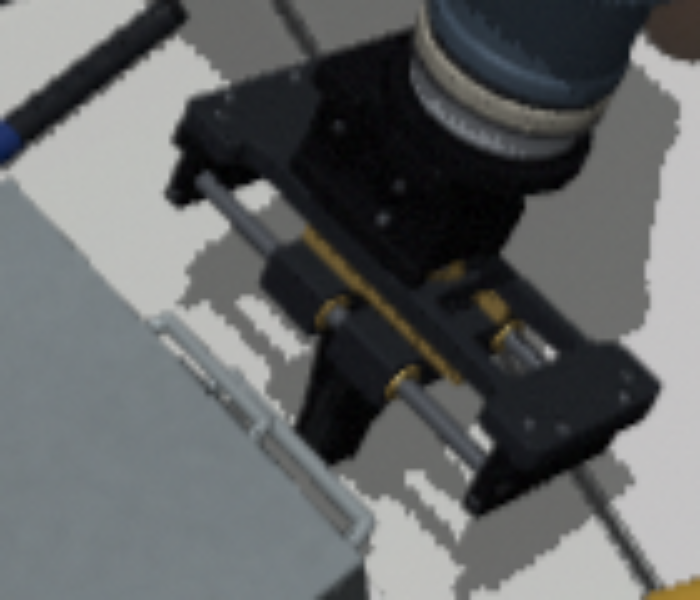

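View pics/side13.png

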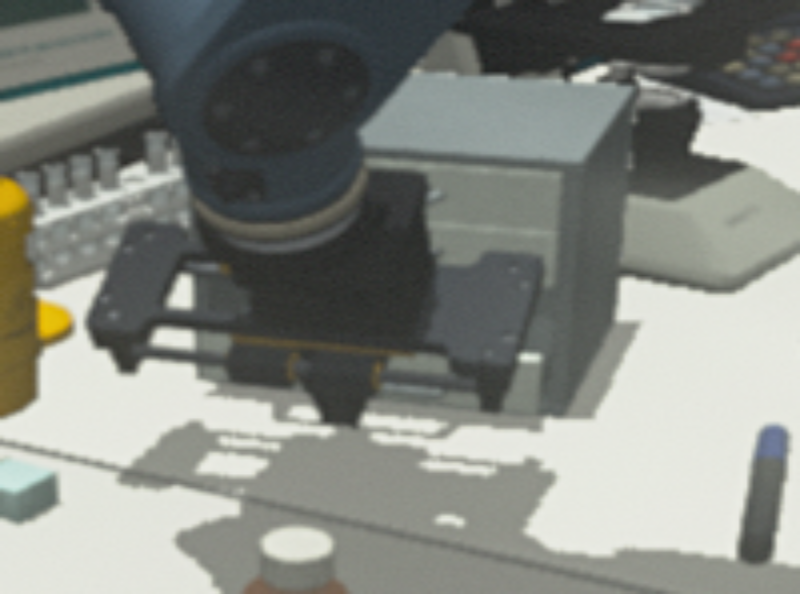

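```bash
python3 - <<'E'
from h import *
S=cam("scene");D=cam("side")
print("bar outer edge", [rel(onz(S,(230+u/5,190+v/5),.032)) for u,v in((300,447),(330,477),(370,515))])
# earlier image scene12: bar outer edge
print("bar at 12",[rel(onz(S,(250+u/5,190+v/5),.032)) for u,v in((265,285),(395,410))])
print("bar at 11",[rel(onz(S,(220+u/3,150+v/3),.032)) for u,v in((262,265),(352,352))])
# finger tip pixel where TCP known
# front lower edge, side13
s=lambda u,v:(250+u/4,100+v/3.3)
print("front bottom",[rel(onz(D,s(u,v),.006)) for u,v in((545,418),)], "cab bottom corner",[rel(onz(D,s(u,v),0)) for u,v in((558,415),)])
print("front top right",[rel(onz(D,s(u,v),.046)) for u,v in((542,350),)])
E
python3 - <<'E'
import cv2
b=cv2.imread("pics/side13.png")[300:440,180:640]
cv2.imwrite("pics/z.png",cv2.resize(b,None,fx=1.7,fy=2))
E
```

```text
bar outer edge [array([-8.1, 30.3]), array([-8.5, 47.3]), array([-9.6, 68.9])]
bar at 12 [array([-71.1,  -5.6]), array([-72.8,  68. ])]
bar at 11 [array([-90. , -14.4]), array([-91.2,  71.4])]
front bottom [array([ 19. , -62.2])] cab bottom corner [array([ 36.3, -65.5])]
front top right [array([ 25.4, -57.5])]
```

View pics/z.png

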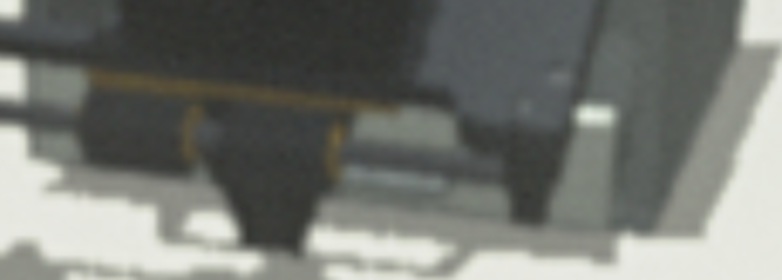

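Call:
{"name": "carry_out", "arguments": {"moves": [[0,0,0.15,-0.26,0,0,0],[0,0,0.3,-0.52,0,0,0],[0,0,0.4,-0.7,0,0,0],[0,0,0.4,-0.7,0,0,0]]}}

```text
time: 14.6
position: [0.5673, 0.0888, 0.0365]
tool_rot: [0.861, 0.094, -0.053, -0.497]
ft_force: [0.3, 0.5, -0.6]
grip_width: 0.0002
```

Call:
{"name": "carry_out", "arguments": {"moves": [[0,0,0.1,-0.17,0,0,0],[0,0,0.2,-0.35,0,0,0],[0,0,0.2,-0.35,0,0,0]]}}

```text
time: 14.9
position: [0.5679, 0.085, 0.0363]
tool_rot: [0.861, 0.094, -0.053, -0.497]
ft_force: [0.0, 1.1, -1.2]
grip_width: 0.0006
```

Call:
{"name": "carry_out", "arguments": {"moves": [[0,0,0.1,-0.17,0,0,0],[0,0,0.15,-0.26,0,0,0],[0,0,0.15,-0.26,0,0,0]]}}

```text
time: 15.2
position: [0.5681, 0.082, 0.0362]
tool_rot: [0.861, 0.094, -0.054, -0.497]
ft_force: [0.4, 1.0, 0.0]
grip_width: 0.0006
```

Run:
```python
from h import *
o=robot.get_obs();print(o["position"],rel(o["position"]),o["ft_force"],o["moment"])
b=robot.camera("scene");cv2.imwrite("pics/scene14.png",cv2.resize(b[190:310,230:370],None,fx=5,fy=5)[:,:,::-1])
b=robot.camera("side");cv2.imwrite("pics/side14.png",cv2.resize(b[180:240,280:420],None,fx=5.7,fy=5.7)[:,:,::-1])
```

```text
[0.5681 0.082  0.0362] [-15.6  27.1] [0.4367 0.9695 0.036 ] [ 0.6545 -0.1073  0.0985]
```

View pics/side14.png

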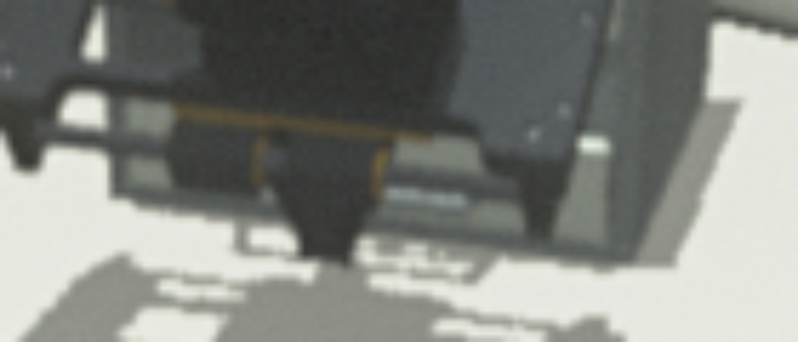

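View pics/scene14.png

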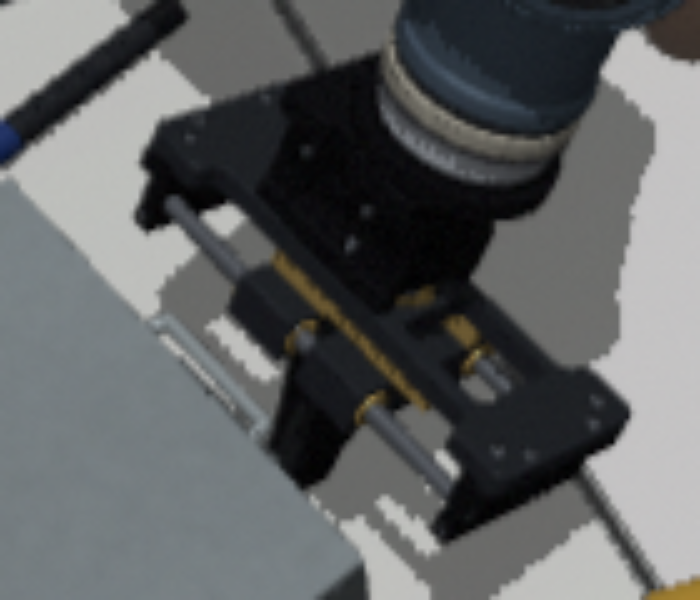

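Call:
{"name": "carry_out", "arguments": {"moves": [[0,0,0.1,-0.17,0,0,0],[0,0,0.15,-0.26,0,0,0]]}}

```text
time: 15.5
position: [0.5685, 0.0792, 0.0361]
tool_rot: [0.861, 0.094, -0.054, -0.497]
ft_force: [-0.3, 1.8, -0.3]
grip_width: 0.0007
```

Call:
{"name": "carry_out", "arguments": {"moves": [[0,0,0.1,-0.17,0,0,0],[0,0,0.15,-0.26,0,0,0]]}}

```text
time: 15.7
position: [0.5692, 0.0762, 0.0361]
tool_rot: [0.861, 0.094, -0.054, -0.497]
ft_force: [-0.3, 2.4, -0.2]
grip_width: 0.0008
```

Call:
{"name": "carry_out", "arguments": {"moves": [[0,0,0.1,-0.17,0,0,0],[0,0,0.1,-0.17,0,0,0]]}}

```text
time: 15.9
position: [0.5694, 0.0754, 0.0358]
tool_rot: [0.86, 0.094, -0.053, -0.498]
ft_force: [-1.2, 5.8, 0.6]
grip_width: 0.0004
```

Call:
{"name": "carry_out", "arguments": {"moves": [[0,0,0.1,-0.17,0,0,0],[0,0,0.1,-0.17,0,0,0]]}}

```text
time: 16.1
position: [0.5695, 0.075, 0.0354]
tool_rot: [0.86, 0.094, -0.053, -0.499]
ft_force: [-2.3, 10.9, -0.4]
grip_width: 0.0003
```

Run:
```python
from h import *
o=robot.get_obs();print(o["position"],rel(o["position"]),o["ft_force"],o["moment"])
b=robot.camera("side");cv2.imwrite("pics/side15.png",cv2.resize(b[120:240,280:420],None,fx=5,fy=5)[:,:,::-1])
```

```text
[0.5695 0.075  0.0354] [-8.4 26.9] [-2.2904 10.923  -0.3631] [1.9659 0.423  0.0565]
```

View pics/side15.png

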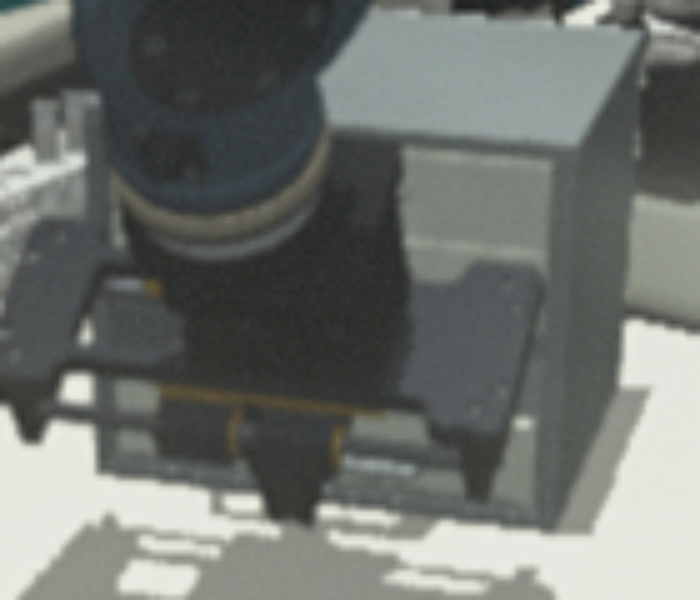

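Call:
{"name": "carry_out", "arguments": {"moves": [[0,0,-0.7,1.2,0,0,0],[0,0,-2.0,3.4,0,0,0],[0,0,-3.0,5.2,0,0,0],[0,0,-6.0,3.8,0,0,0],[0,0,-10.0,1.8,0,0,0],[0,0,-14.0,-0.2,0,0,0],[0,0,-17.0,-1.7,0,0,0],[0,0,-17.0,-1.7,0,0,0],[0,0,-17.0,-1.7,0,0,0]]}}

```text
time: 17.05
position: [0.5546, 0.141, 0.1927]
tool_rot: [0.861, 0.094, -0.053, -0.497]
ft_force: [-0.2, -0.5, -0.3]
grip_width: 0.0002
```

Run:
```python
from h import *
o=robot.get_obs();print(o["position"],rel(o["position"]),o["ft_force"])
b=robot.camera("side");cv2.imwrite("pics/side16.png",b[:,:,::-1]);cv2.imwrite("pics/side16c.png",cv2.resize(b[110:250,280:430],None,fx=5,fy=4.2)[:,:,::-1])
b=robot.camera("scene");cv2.imwrite("pics/scene16.png",b[:,:,::-1])
```

```text
[0.5546 0.141  0.1927] [-76.1  26.5] [-0.2121 -0.5132 -0.3236]
```

View pics/side16c.png

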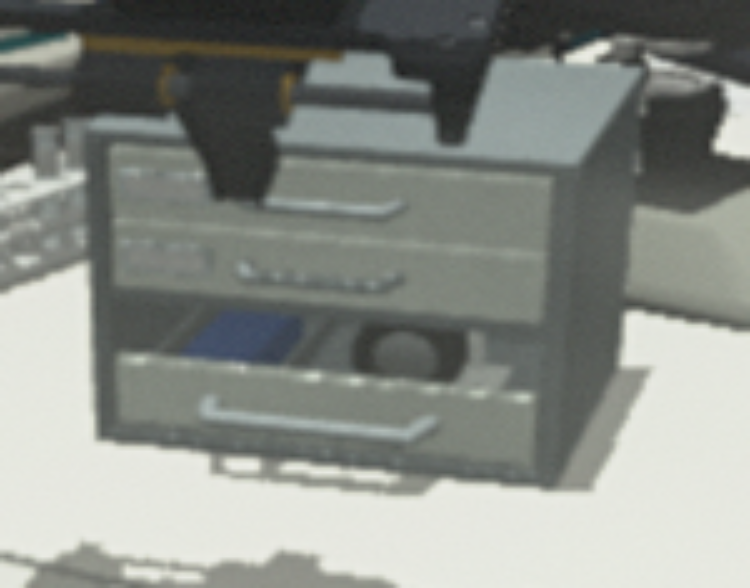

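View pics/scene16.png

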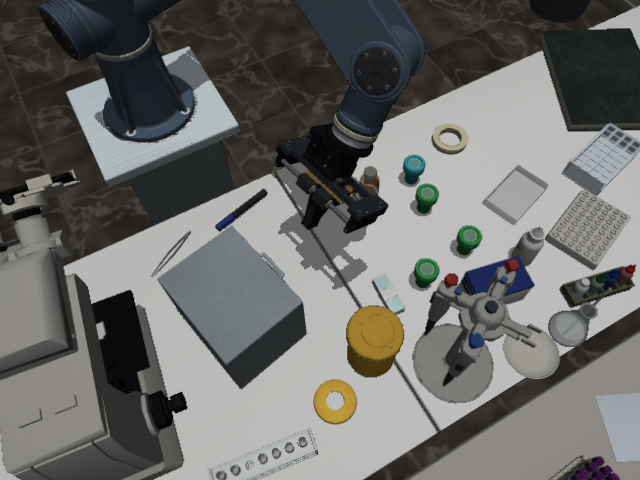

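Run:
```python
from h import *
D=cam("side")
s=lambda u,v:(280+u/5,110+v/4.2)
print("cab corners z0",[rel(onz(D,s(u,v),0)) for u,v in((99,438),(552,486))])
print("cab top corners z.158",[rel(onz(D,s(u,v),.158)) for u,v in((90,132),(577,165))])
print("tray front top outer z.046",[rel(onz(D,s(u,v),.046)) for u,v in((117,362),(535,403),(117,355),(535,393))])
print("pull ends",[rel(onz(D,s(u,v),.028)) for u,v in((208,410),(415,432))])
print("upper edge lower drawer at .0735+", [rel(onz(D,s(u,v),.0775)) for u,v in((113,290),(547,322))])
```

```text
cab corners z0 [array([ 36.2, 120.2]), array([ 37. , -67.1])]
cab top corners z.158 [array([ 24.6, 114.6]), array([ 27.8, -69.3])]
tray front top outer z.046 [array([ 26.4, 107.6]), array([ 26.7, -60.1]), array([ 34.2, 110.4]), array([ 37.4, -58. ])]
pull ends [array([22.1, 68.6]), array([ 21.4, -15.3])]
upper edge lower drawer at .0735+ [array([ 37.8, 112.4]), array([ 46.2, -59.3])]
```

Run:
```python
from h import *
o=robot.get_obs();a=robot.camera("wrist");cv2.imwrite("pics/wrist17.png",a[:,:,::-1])
W=cam("wrist",o)
```

```text
(no output)
```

View pics/wrist17.png

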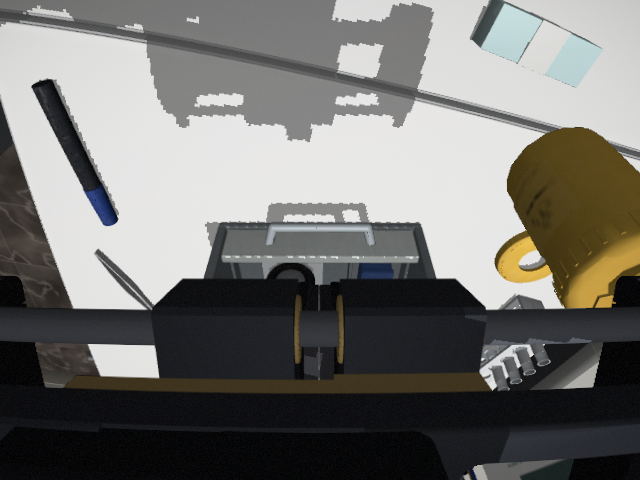

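Run:
```python
from h import *
a=cv2.imread("pics/wrist17.png");cv2.imwrite("pics/w17c.png",cv2.resize(a[195:285,195:445],None,fx=3.2,fy=6,interpolation=2))
W=cam("wrist",robot.get_obs())
for x in(28,32,36):print(x,proj(W,wp(x,27,0)),proj(W,wp(x,27,.046)),proj(W,wp(x-18,27,.028)))
```

```text
28 [320.2898 220.1765] [320.2946 255.3824] [320.3703 225.1832]
32 [320.2744 223.4599] [320.2774 258.6995] [320.3526 228.752 ]
36 [320.2592 226.6936] [320.2604 261.9601] [320.3352 232.2614]
```

View pics/w17c.png

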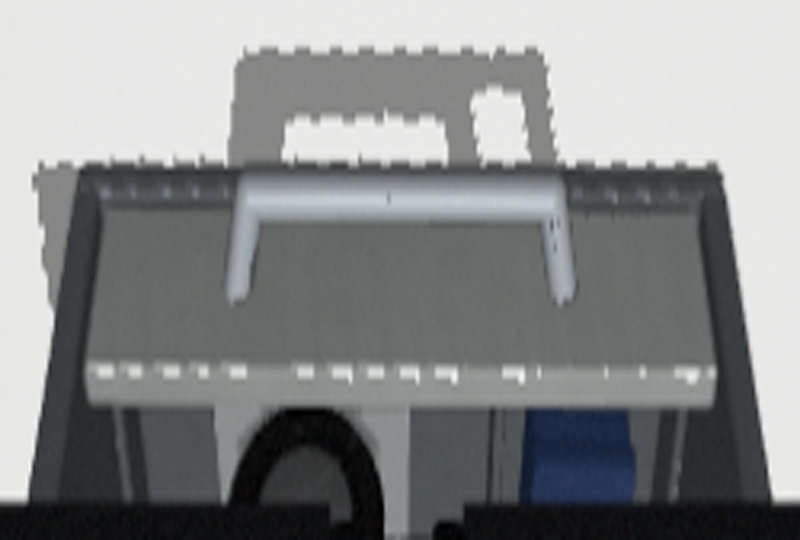

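Call:
{"name": "carry_out", "arguments": {"moves": [[0,0,3,1.5,0,0,0],[0,0,7,3.5,0,0,0],[0,0,11,5.5,0,0,0],[0,0,14,6.9,0,0,0],[0,0,14,6.9,0,0,0],[0,0,15,5.1,0,0,0],[0,0,16.0,3.4,0,0,0],[0,0,16.5,2.56,0,0,0],[0,0,16.8,2.05,0,0,0],[0,0,17.0,1.7,0,0,0],[0,0,17.1,1.53,0,0,0],[0,0,17.1,1.53,0,0,0]]}}

```text
time: 18.4
position: [0.5701, 0.075, 0.0356]
tool_rot: [0.859, 0.095, -0.052, -0.501]
ft_force: [-2.6, 13.1, -0.1]
grip_width: 0.0006
```

Call:
{"name": "carry_out", "arguments": {"moves": [[0,0,0.1,-0.17,0,0,0],[0,0,0.1,-0.17,0,0,0],[0,0,0.1,-0.17,0,0,0]]}}

```text
time: 18.7
position: [0.5703, 0.0747, 0.0353]
tool_rot: [0.858, 0.096, -0.052, -0.501]
ft_force: [-5.4, 18.1, 0.2]
grip_width: 0.0007
```

Same position under 18 N: it is a hard stop. Backing off.

Call:
{"name": "carry_out", "arguments": {"moves": [[0,0,-0.7,1.2,0,0,0],[0,0,-2.0,3.4,0,0,0],[0,0,-3.0,5.2,0,0,0],[0,0,-6.0,3.8,0,0,0],[0,0,-10.0,1.8,0,0,0],[0,0,-14.0,-0.2,0,0,0],[0,0,-18.0,-1.7,0,0,0],[0,0,-20.0,-1.7,0,0,0],[0,0,-20.0,-1.7,0,0,0],[0,0,-20.0,-1.7,0,0,0]]}}

```text
time: 19.7
position: [0.5519, 0.1521, 0.2178]
tool_rot: [0.861, 0.094, -0.054, -0.497]
ft_force: [-1.0, -0.8, -0.3]
grip_width: 0.0005
```

Run:
```python
from h import *
o=robot.get_obs();print(o["position"],o["ft_force"],o["joint_velocities"])
b=robot.camera("side");cv2.imwrite("pics/side18.png",b[:,:,::-1])
```

```text
[0.5519 0.1521 0.2178] [-0.9521 -0.7984 -0.2817] [-0.0131  0.037   0.0255  0.001  -0.0018  0.0001]
```

View pics/side18.png

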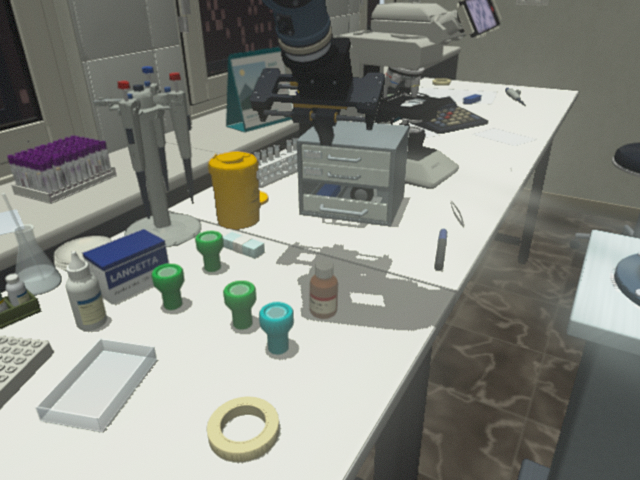

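The tray front is closed, with the pull at about (348,210). The eyepiece's eye end shows inside the tray at about (362,194). The bottle, slides and pen sit where they were, and the robot is clear of everything.

```bash
python3 -c "
from rig import robot
print(robot.hand_in())"
```

```text
the job is handed in; nothing more can be done
None
```

The eyepiece is lying on its side in the white cradle, eye end to the tray's front and barrel towards the cabinet, and the tray is pushed home. I lowered it until it met the cradle at about 6 N, then opened the fingers. I then pushed the tray in by its pull. The job was handed in at about 20 s of the 48 s allowed.

**Tray home:** it stopped hard at about 121 mm of travel. A second push at about 18 N moved it no further than about 1 mm. In the last close wrist picture, the tray front's upper edge measured 2–4 mm proud of the cabinet face, while the pull measured within 1 mm of flush. I put the difference down to reading the pixels and to calibration.

**Last views:** after the first push, the close pictures showed the eyepiece still seated in the cradle. In the final picture its eye end is visible inside the tray. The bottle, slides and pen look to be where they started, judged by eye rather than measured, and the arm is clear of everything.

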